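Lock the night tray with the flat driver

TASK

Lock the night window's slide tray: take the flat driver from its wooden stand, seat its blade in the slot of the sprung brass lock screw, press the screw part way in, never to the bottom, and turn it clockwise to its stop, gently and without letting the blade leave the slot; then let it spring back up into its locked catch. Put the driver back upright in the stand, fully home, touch the screw only with the driver, and leave the key, mug, coin dish and doorknob where they are.

Things in the scene. Friction and masses are not known exactly. Their poses are not given: they have to be found in the camera images.
- driver_mid (a point): Centre of the handle of the loose flat driver (about 140 g), standing blade down in the stand. Dark wooden handle with flat sides: 30 mm wide along x, 22 mm thick along y, 65 mm tall along z (up, away from the blade). Grip it along y with 30 N or more. The driver is the same after a half turn about z. Gives no reading while held.
- driver_tip (a point): Centre of the blade's end, 90.5 mm below driver_mid on the driver's axis (58 mm below the handle's underside), same axes. Below the handle an 8 mm round shaft ends in a flat blade 14 mm long, 16 mm wide along x and 2.4 mm thick along y.
- stand_hole (a point): Centre of the hole's mouth in the top of the fixed wooden stand (70 x 64 mm, 64 mm tall), z up. The hole is 22 mm along x, 14 mm along y, 60 mm deep, with a 2 mm chamfer. The driver goes in blade down, its x along the hole's x (either way round), until its handle rests on the stand's top: driver_mid is then 32.5 mm above this point.
- screw_slot (a point): Nominal centre of the slot's mouth in the brass lock screw's round head (30 mm across), z up, a fixed point 49 mm over the counter. At the start the slot runs along x right across the head, 4.4 mm wide, 4.5 mm deep. The screw sits in a loose-fitted insert: its true axis is up to 3.5 mm to either side along y, its head up to 4 mm higher or lower. Feel or look for it.
- lock_screw (a joint): Turn of the screw, rad: 0 unlocked (at the start), grows clockwise seen from above, firm stop at 1.1. Turning needs about 0.15 N m; the blade has 0.13 rad of play either way. A lug holds the screw at 0 until pressed in about 3.5 mm (12 N); keep it pressed in while it turns. From about 1.02 on it springs up into the locked catch when let go.
- lock_press (a joint): How far the screw's head is pressed in, m: 0 up (held by its spring), 0.007 at the bottom. The spring pushes up with 3 N at 0 plus 2.5 N per mm: 12 N frees the lug, 18 N is too hard; the head must never go in more than 6 mm. More than 60 N between blade and screw (pressing plus the edge forces of turning against the stop) also damages the catch.
- tray_unit: The fixed tray unit; origin on the counter under screw_slot, z up. A 64 mm square steel lock block, 33 mm tall, is centred on the origin; on it a collar (50 mm outside, 39 mm inside, 44 mm over the counter) surrounds the screw. The steel tray (180 mm wide along x, 34 mm tall) runs from 34 to 334 mm along -y, with a glass hatch frame 235 mm tall at its far end.
- room_key: Bystander: iron room key on a brass disc fob, about 130 mm long, lying in the tray; origin at its underside. Leave alone.
- mug: Bystander: white enamel mug, 82 mm across, 82 mm tall; origin at the centre of its underside. Leave alone.
- coin_dish: Bystander: shallow pewter dish with coins, 104 mm across, 18 mm tall; origin at the centre of its underside. Leave alone.
- doorknob: Bystander: cast brass doorknob standing on its flange, 58 mm across, 60 mm tall; origin at the centre of its underside. Leave alone.

How it is judged:
On the way, in this order (a step that is already met when the one before it is completed fails the run):
1. the driver presses the screw in at least 2.5 mm and has begun to turn it (value of joint lock_press above 0.0025 m and value of joint lock_screw between 0.25 and 0.85 rad and contact force between driver and lock_screw above 3 N), for 0.1 s.
2. the driver has turned the screw at least 0.95 rad (value of joint lock_screw above 0.95 rad and contact force between driver and lock_screw above 1 N), for 0.05 s.
3. the screw has sprung up into its locked catch and the driver is lifted clear (value of joint lock_screw above 0.95 rad and value of joint lock_press below 0.001 m and z of driver_tip in the frame of screw_slot above 0.008 m), for 0.2 s.
At the end, for the whole second after the job is handed in: The lock screw is turned at least 0.95 rad clockwise and has sprung back up (pressed in less than 1 mm); the driver stands at rest and upright (within 0.1 rad), blade down in the stand's hole, its handle within 8 mm of the hole's centre and resting on the stand's top (within 3 mm) (value of joint lock_screw above 0.95 rad and value of joint lock_press below 0.001 m and horizontal distance between driver_mid and stand_hole below 0.008 m and z of driver_mid in the frame of stand_hole between 0.029 and 0.0355 m and angle between driver_mid's own z axis and vertical below 0.1 rad and linear speed of driver below 0.02 m/s); the robot touches nothing.
It fails at once if the blade bears on the lock screw with more than 60 N in all (pressing and turning) (contact force between driver and lock_screw above 60 N).
It fails at once if the screw is pressed in more than 6 mm (about 18 N) (value of joint lock_press above 0.006 m).
It fails at once if the blade leaves the slot while the screw is between its catches (value of joint lock_screw between 0.2 and 0.85 rad and contact force between driver and lock_screw below 0.3 N).
It fails at once if the fingers touch the lock screw (contact force between the fingers and lock_screw above 1 N).
It fails at once if the key, mug, coin dish or doorknob is moved more than 15 mm (distance of any of room_key, mug, coin_dish, doorknob from where it was at the start of the episode above 0.015 m).
It also fails if it takes over 72 s, if anything falls off the work surface, if the arm or the gripper's body presses on something with over 40 N, if the wrist force passes 120 N, or if a joint passes its speed limit or range.

ROBOT

A 6-joint arm with a two-finger parallel gripper is mounted at the origin on the work surface. World frame = base frame: x ahead of the robot, y to its left, z up, the work surface at z = 0. Lengths are in m, angles in rad, forces in N, time in s.
With the tool pointing down it reaches from about 0.25 to 0.775 m from the base axis. Payload 4 kg.
Tool frame: the origin (TCP) lies at the centre of the arm's flange, where the gripper is bolted on; the fingertips stand ahead of it and the grasp point (between the pads) lies 180 mm ahead of it (robot.tcp_to_tips is the z of the fingertips in the tool frame, in m); z points along the fingers, y is the direction in which the jaws open and shut (so a half turn about z gives the same grasp; the last joint's range is limited). The gripper opens to 94 mm and grips with 3 to 60 N. Pads are 16 mm wide; open, the fingers measure 119 mm over their backs; the gripper's body (75 mm by 177 mm) begins 78 mm behind the grasp point.
Start: joints at [-1.345, 0.087, 1.371, -0, 1.684, -0.103], TCP at [0.178, -0.521, 0.405] pointing down, gripper open.
Joint ranges: [-3.1, 3.1], [-0.76, 2.03], [0.27, 2.55], [-1.08, 4.22], [0.17, 2.65], [-2.57, 2.57]. Speed limits (rad/s): [2.79, 2.79, 3.14, 3.14, 3.14, 3.14].

INTERFACE

Orientations are given as [roll, pitch, yaw] about the fixed x, y, z axes, in that order (R = Rz(yaw) Ry(pitch) Rx(roll)).
In Python, from bench import robot gives the robot as it stands.
- The arm moves only by the tool move_arm, never from a script. Its argument "increments" is a list that holds one entry, the list of rows, each a list of 7 numbers: the opening, from 0 (shut) to 1 (fully open), then the shift along the tool's x, y, z as a fraction of full scale, then the turn, a rotation vector about the tool's x, y, z as a fraction of full scale. In form: [[[jaw, dx, dy, dz, rx, ry, rz], ...]]. A call has 1 to 8 rows; each row is the pose to reach, as a shift and turn from the pose commanded when the call began, along the tool's axes at that moment; what a row does not reach only later rows make up. Full scale, the value 1, is 0.1 m for a shift and pi/2 rad for a turn. A row lasts 1/12 s, in which the tool goes at most 41.7 mm and 7.16 degrees, less where a joint would pass 70% of its speed; a pose out of reach is approached as far as the arm can. A call with a number of a shift or a turn outside -1 to 1 is refused whole. A call with a gripper value outside its range is refused whole. The fingers move at their own pace and stop on an object; the grip force is fixed at half the most. Time passes only in rows, so rows that repeat a pose let the fingers close. It gives the time, the measured TCP pose, the force and the opening at its end, in the units of the state.
- robot.get_obs(): the state, without advancing time (a new reading comes with each control period).
- robot.snapshot(name): name is "scene" or "top" or "wrist"; returns (picture, depth): 384x512x3 uint8, red, green, blue; 384x512 float32, m along the optical axis (not along the pixel's ray), 0 where there is no reading.
- robot.camera_params(name): a dict with "mtx" (3x3 intrinsics, pixels), "R" (3x3) and "t" (3): a world point X has camera coordinates R X + t. Camera axes: x right, y down, z forward; pixel columns grow to the right and rows downward; lengths in m; the calibration is good to about 2 mm. A picture is of the moment at which its call begins: read the wrist's pose just before it. camera_params takes no time and is no camera call; for the wrist camera it gives the pose at the moment of the call.
- robot.close_job(): hands the job in, once; it reports no verdict.
The state is a dict: "time": time; "joint_positions": joint angles; "qvel": joint speeds; "joint_torque": joint torques, N m; "tool_pos": TCP position; "ee_rot": TCP orientation; "wrist_force": force on the tool from outside, world axes, zero at the start; "wrist_torque": the same for the moment, N m; "width": finger opening in m.
Only numpy, scipy, OpenCV 4.12 (cv2) and the standard library are available. Lean on these libraries where they do the work, as an engineer would, in place of code of your own. Each camera call takes 0.05 s, during which the arm holds its last target.

## Working session

There is one attempt and no reset: what is moved stays moved. The work goes in short steps, Python scripts to look and compute and a tool call to move; the robot and the scene stay as the last step left them, time stands still between calls to the robot, and variables do not carry over. Pictures are saved under pics/ and viewed, and the job is handed in when it is done.

Besides the shell and the picture viewer there is one more tool, called after "Call:" as name(argument=value, ...), one argument or row to a line, values as JSON. move_arm: Moves the arm, as the interface text tells. Its arguments: {"type":"object","properties":{"increments":{"type":"array","items":{"type":"array","items":{"type":"array","items":{"type":"number","minimum":-1,"maximum":1}}}}},"required":["increments"]}

```bash
mkdir -p pics; ls; cat > h.py <<'E'
from bench import robot
import numpy as np, cv2
def snap(n,f):
    p=robot.camera_params(n); im,d=robot.snapshot(n)
    cv2.imwrite(f'pics/{f}.png',im[:,:,::-1]); np.savez(f'pics/{f}.npz',im=im,d=d,**{k:np.array(v) for k,v in p.items()})
    return im,d,p
def load(f):
    z=np.load(f'pics/{f}.npz'); return z['im'],z['d'],dict(mtx=z['mtx'],R=z['R'],t=z['t'])
def ray(p,u,v):
    K=p['mtx'];R=np.array(p['R']);t=np.array(p['t'])
    c=-R.T@t; d=R.T@np.linalg.inv(K)@np.array([u,v,1.]); return c,d
def onz(p,u,v,z):
    c,d=ray(p,u,v); return c+d*(z-c[2])/d[2]
def cloud(d,p):
    K=np.array(p['mtx']);v,u=np.mgrid[:d.shape[0],:d.shape[1]]
    pc=np.stack([(u-K[0,2])/K[0,0]*d,(v-K[1,2])/K[1,1]*d,d],-1)
    return (pc-np.array(p['t']))@np.array(p['R'])
E
python3 - <<'E'
from h import *
print(robot.get_obs(), robot.tcp_to_tips)
for n in('scene','top','wrist'):
    im,d,p=snap(n,n+'0'); print(n,p)
E
```

```text
pics
{'time': 0.0, 'joint_positions': array([-1.34511627e+00,  8.79477317e-02,  1.37222980e+00, -1.17805371e-05,
        1.68361795e+00, -1.03103975e-01]), 'qvel': array([ 8.79968475e-06, -5.19306566e-04,  3.09334572e-04, -2.21121400e-03,
        2.20566256e-04, -8.89578738e-04]), 'joint_torque': array([-1.97444111e-03, -3.40181100e+01, -3.02427471e+01,  7.15952972e-02,
        3.31034989e-02, -1.76151698e-04]), 'tool_pos': array([ 0.17755715, -0.52043106,  0.40352009]), 'ee_rot': array([-3.13940032e+00, -2.15071411e-04,  3.28782478e-01]), 'wrist_force': array([-0.02280162,  0.3971744 , -0.4226667 ]), 'wrist_torque': array([ 0.0541973 ,  0.00315064, -0.05389536]), 'width': 0.09385660467199816} 0.1992
scene {'mtx': array([[404.41945352,   0.        , 251.44762634],
       [  0.        , 404.41945352, 186.13382563],
       [  0.        ,   0.        ,   1.        ]]), 'R': array([[ 0.3268321 ,  0.94501589, -0.01121384],
       [ 0.70307301, -0.25105156, -0.66532808],
       [-0.63156086,  0.20956642, -0.74646687]]), 't': array([-0.16995695, -0.32760476,  1.43052846])}
top {'mtx': array([[393.65873412,   0.        , 254.78907773],
       [  0.        , 393.65873412, 196.87432247],
       [  0.        ,   0.        ,   1.        ]]), 'R': array([[-0.09352181, -0.9956099 , -0.00382054],
       [-0.97413749,  0.09229627, -0.20624632],
       [ 0.2056935 , -0.0155668 , -0.97849265]]), 't': array([0.01667205, 0.53755939, 1.01245892])}
wrist {'mtx': array([[301.55641728,   0.        , 257.71144865],
       [  0.        , 301.55641728, 190.32590765],
       [  0.        ,   0.        ,   1.        ]]), 'R': array([[ 0.3230812 , -0.94636766, -0.00260662],
       [-0.907603  , -0.31062522,  0.28243365],
       [-0.26809575, -0.08888323, -0.95928329]]), 't': array([-0.54945604, -0.03075111,  0.39328832])}
```

View pics/scene0.png

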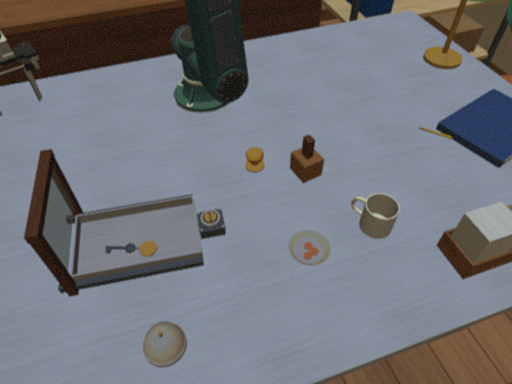

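View pics/top0.png

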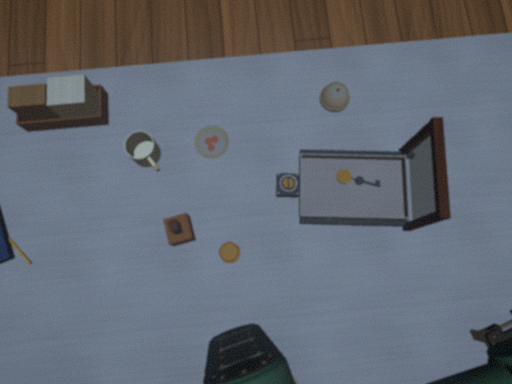

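View pics/wrist0.png

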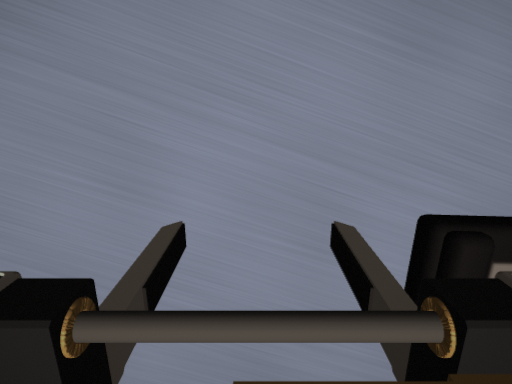

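The scene shows the stand with driver at about (307,160) and the lock block at (210,221). In the top view they sit at (179,229) and (288,184). The knob, mug and dish are separate from both. Next I measure both from the depth points.

```bash
python3 - <<'E'
from h import *
for f,(sx,sy),(lx,ly) in (('top0',(179,229),(288,184)),('scene0',(307,160),(210,221))):
    im,d,p=load(f); X=cloud(d,p)
    def reg(c,r,zlo,zhi):
        u,v=c; s=X[v-r:v+r,u-r:u+r].reshape(-1,3); return s[(s[:,2]>zlo)&(s[:,2]<zhi)]
    print(f,'table z',np.median(X[150:330,100:160,2]))
    for nm,c,r,lo,hi in (('standtop',(sx,sy),28,.054,.072),('handle',(sx,sy),28,.078,.14),('handletop',(sx,sy),28,.12,.14),('block',(lx,ly),18,.028,.037),('lock',(lx,ly),18,.039,.06)):
        s=reg(c,r,lo,hi)
        if len(s)<3: print(nm,len(s)); continue
        rc=cv2.minAreaRect((s[:,:2]*1000).astype(np.float32))
        print(nm,len(s),'med',s.mean(0).round(4),'rect',np.round(rc[0],1),np.round(rc[1],1),round(rc[2],1))
a=cv2.imread('pics/top0.png')
A=cv2.resize(a[150:270,140:320],None,fx=4,fy=4,interpolation=cv2.INTER_CUBIC); cv2.imwrite('pics/topz.png',A)
a=cv2.imread('pics/scene0.png')
A=cv2.resize(a[120:250,180:340],None,fx=4,fy=4,interpolation=cv2.INTER_CUBIC); cv2.imwrite('pics/scz.png',A)
E
```

```text
top0 table z -0.0005450448604005717
standtop 490 med [0.469  0.1768 0.0633] rect [471.7 179.9] [71. 65.] 10.3
handle 153 med [0.4685 0.1763 0.1193] rect [471.1 178.8] [30.9 21.7] 13.3
handletop 108 med [0.47   0.1783 0.1276] rect [471.1 178.9] [30.8 21.5] 13.2
block 326 med [ 0.5684 -0.1304  0.0324] rect [ 572.4 -130.4] [ 67.5 100.6] 83.3
lock 195 med [ 0.5715 -0.1285  0.0443] rect [ 565.6 -129.3] [60.  48.2] 13.7
scene0 table z 0.00117294930684572
standtop 363 med [0.4816 0.1746 0.0632] rect [472.  179.5] [72. 66.] 10.9
handle 222 med [0.4769 0.1766 0.1094] rect [471.8 178.6] [31.2 23.7] 22.1
handletop 81 med [0.4741 0.1781 0.1273] rect [471.4 178.4] [31.2 22.4] 29.2
block 344 med [ 0.5781 -0.1346  0.0329] rect [ 565.3 -129.4] [ 69.7 111.5] 83.3
lock 230 med [ 0.5739 -0.1275  0.0437] rect [ 572.9 -127.2] [47.9 48.1] 44.9
```

View pics/topz.png

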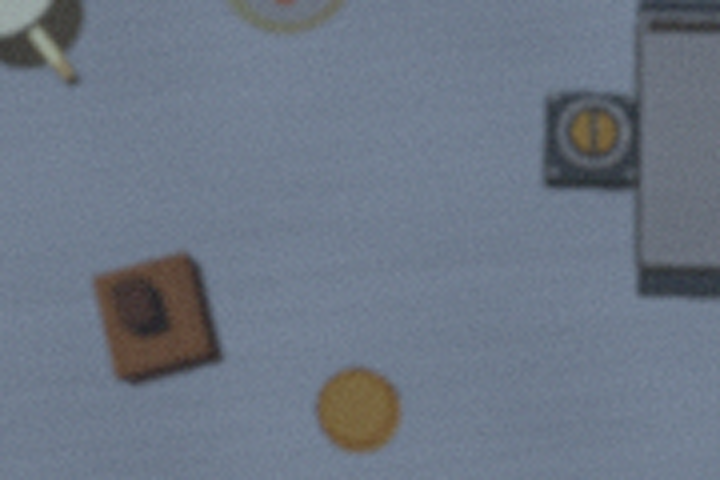

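View pics/scz.png

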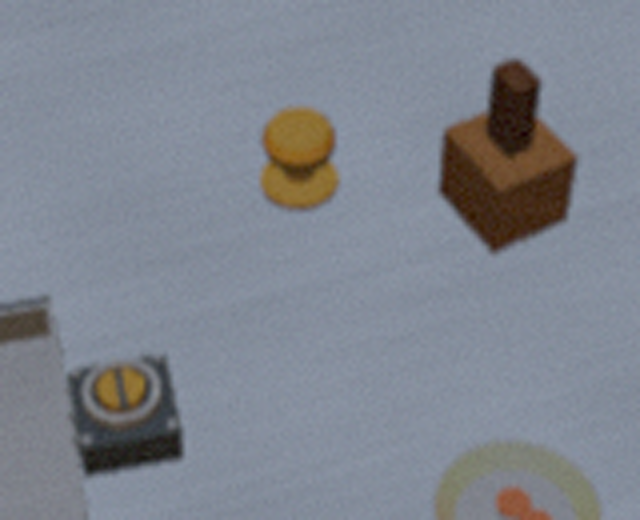

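```bash
cat >> h.py <<'E'
from scipy.spatial.transform import Rotation as Ro
def tool():
    o=robot.get_obs(); return np.array(o['tool_pos']),Ro.from_euler('xyz',o['ee_rot'])
def plan(pos,rpy,cmd=None):
    P,R=tool() if cmd is None else (np.array(cmd[0]),Ro.from_euler('xyz',cmd[1]))
    print('shift/0.1',(R.inv().apply(np.array(pos)-P)/0.1).round(4),'rot/(pi/2)',((R.inv()*Ro.from_euler('xyz',rpy)).as_rotvec()/(np.pi/2)).round(4))
E
python3 - <<'E'
from h import *
P,R=tool(); im,d,p=load('wrist0')
c=-p['R'].T@p['t']; print('cam in tool',R.inv().apply(c-P),'axis',R.inv().apply(p['R'][2]), 'xaxis',R.inv().apply(p['R'][0]))
for f in ('top0','scene0'):
    im,d,p=load(f); X=cloud(d,p)
    # tray: points z 0.03..0.036 edges
    m=(X[...,2]>.025)&(X[...,2]<.04)&(X[...,0]>.45)&(X[...,0]<.72)&(X[...,1]<-.165)&(X[...,1]>-.42)
    rc=cv2.minAreaRect((X[m][:,:2]*1000).astype(np.float32)); print(f,rc)
    im2=im.astype(int)
    br=(im2[...,0]-im2[...,2]>60)&(abs(X[...,0]-.57)<.03)&(abs(X[...,1]+.128)<.03)
    vv,uu=np.nonzero(br); print('brass',len(uu),uu.mean(),vv.mean(),onz(p,uu.mean(),vv.mean(),.049),X[br].mean(0))
plan([0.50,-0.13,0.33],[np.pi,0,0])
E
```

```text
cam in tool [0.08169125 0.00055038 0.01927218] axis [-2.82599929e-01 -8.32964810e-04  9.59237503e-01] xaxis [2.22860186e-04 9.99999539e-01 9.34017588e-04]
top0 ((552.2777099609375, -288.3301086425781), (249.87892150878906, 193.2472381591797), 86.37809753417969)
brass 0 nan nan [nan nan nan] [nan nan nan]
scene0 ((553.6842041015625, -293.8372802734375), (261.66851806640625, 197.1243896484375), 87.12338256835938)
brass 67 209.7910447761194 216.71641791044777 [ 0.57470982 -0.12779035  0.049     ] [ 0.57235595 -0.12742347  0.04597969]
shift/0.1 [ 4.3123 -2.6533  0.743 ] rot/(pi/2) [-1.100e-03  1.000e-04  2.093e-01]<stdin>:11: RuntimeWarning: Mean of empty slice.
  ret = ret.dtype.type(ret / rcount)
  ret = um.true_divide(
```

Call:
move_arm(
  increments=[
    [[1,0.4,-0.24,0,0,0,0.08],[1,0.8,-0.48,0,0,0,0.16],[1,1,-0.6,0,0,0,0.2093]],
  ],
)

```text
time: 0.4
tool_pos: [0.2533, -0.4305, 0.404]
ee_rot: [-3.14, 0.0, -0.007]
wrist_force: [1.4, 0.4, 0.1]
width: 0.0941
```

Call:
move_arm(
  increments=[
    [[1,0.15,-0.4,0,0,0,0],[1,0.3,-0.8,0,0,0,0],[1,0.4,-1,0,0,0,0]],
  ],
)

```text
time: 0.65
tool_pos: [0.2935, -0.3283, 0.4045]
ee_rot: [-3.14, -0.0, 0.002]
wrist_force: [0.4, 0.2, 0.7]
width: 0.0939
```

Call:
move_arm(
  increments=[
    [[1,0.28,-0.28,0.05,0,0,0],[1,0.56,-0.56,0.1,0,0,0],[1,0.84,-0.84,0.2,0,0,0],[1,1,-1,0.2,0,0,0]],
  ],
)

```text
time: 0.98
tool_pos: [0.3942, -0.2285, 0.3827]
ee_rot: [-3.139, 0.002, 0.003]
wrist_force: [-0.6, 0.2, -0.6]
width: 0.0938
```

Call:
move_arm(
  increments=[
    [[1,0.2,-0.2,0.2,0,0,0],[1,0.4,-0.4,0.4,0,0,0],[1,0.6,-0.6,0.6,0,0,0],[1,0.8,-0.8,0.8,0,0,0],[1,1,-1,1,0,0,0],[1,1,-1,1,0,0,0],[1,1,-1,1,0,0,0],[1,1,-1,1,0,0,0]],
  ],
)

```text
time: 1.65
tool_pos: [0.4928, -0.1317, 0.2849]
ee_rot: [3.141, 0.0, 0.0]
wrist_force: [-0.6, -0.3, 0.3]
width: 0.0943
```

```bash
python3 - <<'E'
from h import *
o=robot.get_obs();print(o['time'],o['tool_pos'],o['ee_rot'],o['qvel'].round(3))
im,d,p=snap('wrist','w1')
cv2.imwrite('pics/w1z.png',cv2.resize(cv2.imread('pics/w1.png'),None,fx=1.5,fy=1.5))
E
```

```text
1.65 [ 0.49275297 -0.13169132  0.28485446] [3.14101435e+00 4.30208737e-04 3.36324391e-04] [-0.022 -0.025 -0.016  0.002 -0.002  0.002]
```

View pics/w1z.png

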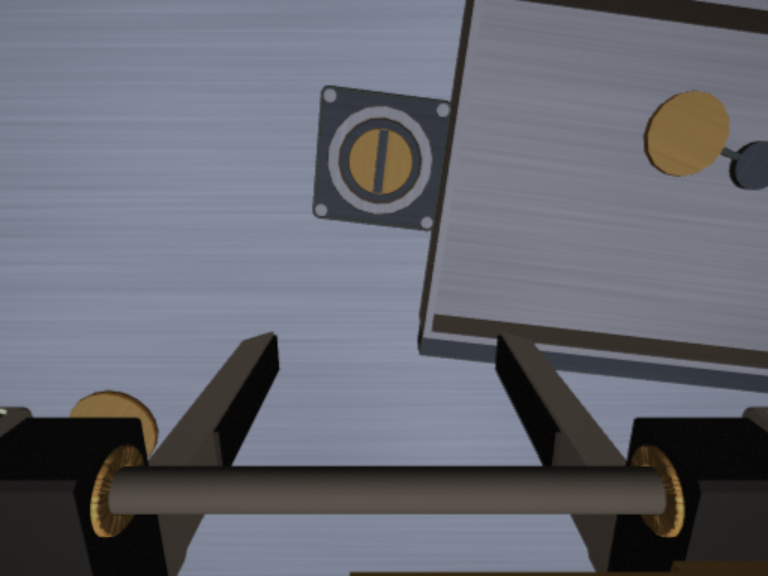

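The wrist view shows the brass head at about (253,107) in native pixels, with a dark slot from (255,87) to (252,128). Block corners and bolts are clear. Next I measure these by ray casting.

```bash
python3 - <<'E'
from h import *
im,d,p=load('w1'); X=cloud(d,p); I=im.astype(int)
sub=np.zeros(d.shape,bool); sub[70:150,205:305]=1
br=(I[...,0]-I[...,2]>35)&sub
vv,uu=np.nonzero(br)
print('head z depth',np.percentile(X[br][:,2],[10,50,90]), X[br].mean(0), len(uu))
hull=cv2.convexHull(np.stack([uu,vv],1).astype(np.float32)); 
zh=float(np.median(X[br][:,2]))
for z in (.049,zh):
    pts=np.array([onz(p,u,v,z)[:2] for u,v in hull[:,0]])*1000
    print('head circle z',z,cv2.minEnclosingCircle(pts.astype(np.float32)),cv2.fitEllipse(pts.astype(np.float32)))
# slot: dark pixels inside eroded hull
m=np.zeros(d.shape,np.uint8); cv2.fillConvexPoly(m,hull.astype(np.int32),1); m=cv2.erode(m,np.ones((3,3)))
sl=(m>0)&(I[...,0]-I[...,2]<20)
v2,u2=np.nonzero(sl); pts=np.array([onz(p,u,v,zh)[:2] for u,v in zip(u2,v2)])*1000
c=pts.mean(0); w,V=np.linalg.eigh(np.cov((pts-c).T)); print('slot',len(pts),c,np.sqrt(w*12),np.degrees(np.arctan2(V[1,1],V[0,1])))
# collar: bright ring z~.044 ; block z .033
for nm,lo,hi,us in (('collar',.0405,.0465,0),('block',.030,.036,0)):
    s=(X[...,2]>lo)&(X[...,2]<hi)&sub
    q=X[s][:,:2]*1000; q=q[(abs(q[:,0]-575)<42)&(abs(q[:,1]+128)<42)]
    print(nm,len(q),cv2.minEnclosingCircle(q.astype(np.float32)),cv2.minAreaRect(q.astype(np.float32)))
# bolts: bright pixels on block
for (u,v) in ((330/1.5,96/1.5),(443/1.5,110/1.5),(321/1.5,210/1.5),(427/1.5,223/1.5)): print('bolt',onz(p,u,v,.034)*1000)
print('table z here',np.median(X[40:120,100:180,2]))
# stand hole to tray edge direction
for a,b in (((474/1.5,0),(420/1.5,350/1.5)),):
    A=onz(p,*a,.034);B=onz(p,*b,.034);print('tray edge yaw',np.degrees(np.arctan2(*(A-B)[[1,0]])))
E
```

```text
head z depth [0.04641023 0.04734783 0.04823125] [ 0.57069711 -0.12955696  0.04911165] 1182
head circle z 0.049 ((570.5177001953125, -129.4816131591797), 14.662923812866211) ((570.442626953125, -129.51470947265625), (28.986804962158203, 29.14290428161621), 21.644962310791016)
head circle z 0.04734782578469868 ((570.486083984375, -129.4587860107422), 14.774669647216797) ((570.4105224609375, -129.49205017089844), (29.20783042907715, 29.3651123046875), 21.649166107177734)
slot 234 [ 570.67356968 -129.47552313] [ 3.95010487 28.1694639 ] 172.90825281393276
collar 2027 ((570.2615966796875, -128.90371704101562), 24.958839416503906) ((570.3348999023438, -128.76454162597656), (49.361202239990234, 48.82268524169922), 88.69878387451172)
block 3904 ((569.4266967773438, -131.00115966796875), 44.240745544433594) ((567.6073608398438, -130.44891357421875), (57.47417449951172, 72.86348724365234), 0.12214288860559464)
bolt [ 600.12603329 -105.6043158    34.        ]
bolt [ 593.93050549 -159.53292983   34.        ]
bolt [546.28276556 -99.1454558   34.        ]
bolt [ 539.68239512 -153.26839418   34.        ]
table z here 0.0009216433573596744
tray edge yaw -6.857637014475771
```

Call:
move_arm(
  increments=[
    [[1,-0.1,-0.3,-0.2,0,0,0],[1,-0.2,-0.6,-0.2,0,0,0],[1,-0.3,-0.95,-0.2,0,0,0],[1,-0.3,-0.95,-0.2,0,0,0]],
  ],
)

```text
time: 2.03
tool_pos: [0.4612, -0.0337, 0.3066]
ee_rot: [-3.139, -0.003, 0.003]
wrist_force: [0.9, -0.7, -0.7]
width: 0.0939
```

Call:
move_arm(
  increments=[
    [[1,-0.1,-0.35,0,0,0,0],[1,-0.2,-0.7,0,0,0,0],[1,-0.34,-1,0,0,0,0]],
  ],
)

```text
time: 2.28
tool_pos: [0.4287, 0.0635, 0.3061]
ee_rot: [-3.142, -0.003, -0.003]
wrist_force: [-0.2, -0.1, 0.2]
width: 0.094
```

Call:
move_arm(
  increments=[
    [[1,-0.1,-0.35,0,0,0,-0.05],[1,-0.2,-0.7,0,0,0,-0.1],[1,-0.34,-1,0,0,0,-0.127],[1,-0.34,-1,0,0,0,-0.127],[1,-0.34,-1,0,0,0,-0.127],[1,-0.34,-1,0,0,0,-0.127]],
  ],
)

```text
time: 2.78
tool_pos: [0.3953, 0.1626, 0.3056]
ee_rot: [3.141, -0.002, 0.198]
wrist_force: [-0.5, -0.2, -0.2]
width: 0.0939
```

```bash
python3 - <<'E'
from h import *
o=robot.get_obs();print(o['time'],o['tool_pos'],o['ee_rot'],o['qvel'].round(3))
im,d,p=snap('wrist','w2')
cv2.imwrite('pics/w2z.png',cv2.resize(cv2.imread('pics/w2.png'),None,fx=1.5,fy=1.5))
E
```

```text
2.7833 [0.39528868 0.16257557 0.30555516] [ 3.14067418e+00 -2.08026231e-03  1.98089617e-01] [-0.023  0.007  0.001  0.004  0.002  0.003]
```

View pics/w2z.png

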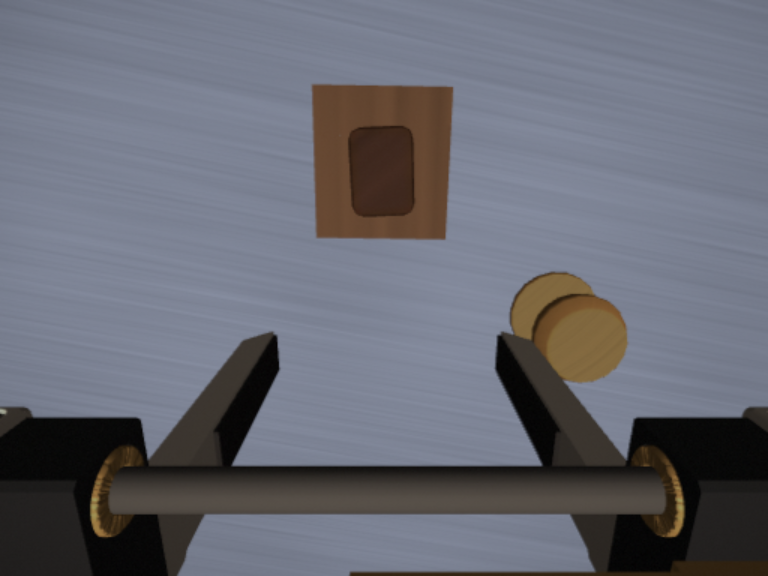

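The view shows the stand with the handle top at about (381,171)/1.5. It is slightly rotated relative to the tool.

```bash
python3 - <<'E'
from h import *
im,d,p=load('w2'); X=cloud(d,p); I=im.astype(int)
sub=np.zeros(d.shape,bool); sub[50:165,200:310]=1
for nm,lo,hi in (('standtop',.055,.072),('handletop',.12,.14)):
    s=sub&(X[...,2]>lo)&(X[...,2]<hi); m=s.astype(np.uint8)
    z=np.median(X[s][:,2]); vv,uu=np.nonzero(s)
    P=np.array([onz(p,u,v,.064 if lo<.1 else .129)[:2] for u,v in zip(uu,vv)])*1000
    print(nm,s.sum(),z,cv2.minAreaRect(P.astype(np.float32)),P.mean(0))
    rc=cv2.minAreaRect((X[s][:,:2]*1000).astype(np.float32)); print('  cloud',rc)
plan([.4715,.1795,.305],[np.pi,0,.22])
E
```

```text
standtop 6706 0.06488504684684389 ((469.7466125488281, 179.52609252929688), (70.28146362304688, 64.2354507446289), 10.501378059387207) [472.83913261 180.15185909]
  cloud ((469.74603271484375, 179.60031127929688), (70.17509460449219, 64.25231170654297), 10.38257122039795)
handletop 2470 0.1294603775255554 ((469.2936706542969, 178.5817108154297), (29.40323257446289, 21.559904098510742), 13.503348350524902) [469.66323841 178.66371108]
  cloud ((469.10302734375, 178.60391235351562), (30.083803176879883, 22.03822135925293), 13.06462287902832)
shift/0.1 [ 0.7796 -0.0198  0.0045] rot/(pi/2) [ 0.0005 -0.001  -0.0145]
```

```bash
python3 - <<'E'
from h import *
plan([.4702,.1787,.2765],[np.pi,0,.232])
E
```

```text
shift/0.1 [ 0.7648 -0.0147  0.2894] rot/(pi/2) [ 0.0005 -0.001  -0.0222]
```

Call:
move_arm(
  increments=[
    [[1,0.3,-0.01,0,0,0,-0.022],[1,0.6,-0.015,0,0,0,-0.022],[1,0.765,-0.015,0.1,0,0,-0.022],[1,0.765,-0.015,0.2,0,0,-0.022],[1,0.765,-0.015,0.289,0,0,-0.022],[1,0.765,-0.015,0.289,0,0,-0.022],[1,0.765,-0.015,0.289,0,0,-0.022]],
  ],
)

```text
time: 3.42
tool_pos: [0.4687, 0.1792, 0.2747]
ee_rot: [3.141, 0.003, 0.233]
wrist_force: [-0.5, -0.4, 0.4]
width: 0.0936
```

Call:
move_arm(
  increments=[
    [[0,0,0,0,0,0,0],[0,0,0,0,0,0,0],[0,0,0,0,0,0,0],[0,0,0,0,0,0,0],[0,0,0,0,0,0,0],[0,0,0,0,0,0,0],[0,0,0,0,0,0,0],[0,0,0,0,0,0,0]],
  ],
)

```text
time: 4.08
tool_pos: [0.4695, 0.1802, 0.2758]
ee_rot: [3.141, -0.0, 0.234]
wrist_force: [-0.1, 0.2, -0.7]
width: 0.0444
```

Call:
move_arm(
  increments=[
    [[0,0,0,0,0,0,0],[0,0,0,0,0,0,0],[0,0,0,0,0,0,0],[0,0,0,0,0,0,0]],
  ],
)

```text
time: 4.42
tool_pos: [0.4696, 0.1801, 0.2757]
ee_rot: [3.141, 0.0, 0.234]
wrist_force: [0.4, -0.7, 0.6]
width: 0.0222
```

```bash
python3 - <<'E'
from h import *
o=robot.get_obs();print(o)
E
```

```text
{'time': 4.4167, 'joint_positions': array([ 2.53587806e-01,  4.57001415e-02,  1.67456128e+00, -3.76511415e-04,
        1.42146076e+00,  1.59039366e+00]), 'qvel': array([-0.00098299, -0.00099831,  0.00011036, -0.00102056, -0.00041762,
        0.00200136]), 'joint_torque': array([ 1.84246958e-01, -3.06538618e+01, -2.86839008e+01,  1.34293274e-01,
       -7.24561675e-02,  3.65288333e-04]), 'tool_pos': array([0.4695576 , 0.18010562, 0.27569412]), 'ee_rot': array([3.14121787e+00, 1.22225068e-04, 2.34046494e-01]), 'wrist_force': array([ 0.35810023, -0.71949936,  0.56148256]), 'wrist_torque': array([-0.05629889, -0.07165248, -0.02937797]), 'width': 0.02217956472363005}
```

Call:
move_arm(
  increments=[
    [[0,0,0,-0.25,0,0,0],[0,0,0,-0.5,0,0,0],[0,0,0,-0.75,0,0,0],[0,0,0,-1,0,0,0],[0,0,0,-1,0,0,-0.07],[0,0,0,-1,0,0,-0.14],[0,0,0,-1,0,0,-0.21],[0,0,0,-1,0,0,-0.28]],
  ],
)

```text
time: 5.08
tool_pos: [0.4695, 0.1802, 0.3755]
ee_rot: [-3.141, 0.0, 0.679]
wrist_force: [-0.6, 0.0, -0.4]
width: 0.022
```

Call:
move_arm(
  increments=[
    [[0,-0.05,0.12,0,0,0,-0.075],[0,-0.09,0.24,0,0,0,-0.15],[0,-0.14,0.36,0,0,0,-0.225],[0,-0.18,0.49,0,0,0,-0.3],[0,-0.23,0.62,0,0,0,-0.375],[0,-0.27,0.74,0,0,0,-0.45],[0,-0.32,0.87,0,0,0,-0.525],[0,-0.36,0.99,0,0,0,-0.6]],
  ],
)

```text
time: 5.75
tool_pos: [0.5033, 0.0796, 0.3753]
ee_rot: [-3.141, 0.0, 1.622]
wrist_force: [0.2, 0.3, -0.6]
width: 0.0217
```

Call:
move_arm(
  increments=[
    [[0,-0.12,0.04,0,0,0,-0.075],[0,-0.25,0.08,0,0,0,-0.15],[0,-0.38,0.12,0,0,0,-0.225],[0,-0.5,0.15,0,0,0,-0.3],[0,-0.62,0.19,0,0,0,-0.375],[0,-0.75,0.23,0,0,0,-0.45],[0,-0.88,0.27,0,0,0,-0.525],[0,-1,0.3,0,0,0,-0.6]],
  ],
)

```text
time: 6.42
tool_pos: [0.5379, -0.0189, 0.3752]
ee_rot: [-3.141, -0.001, 2.565]
wrist_force: [0.5, 0.6, -1.3]
width: 0.022
```

Call:
move_arm(
  increments=[
    [[0,-0.2,-0.16,0,0,0,-0.075],[0,-0.4,-0.33,0,0,0,-0.15],[0,-0.6,-0.5,0,0,0,-0.225],[0,-0.82,-0.66,0,0,0,-0.295],[0,-0.82,-0.66,0,0,0,-0.295],[0,-0.82,-0.66,0,0,0,-0.295],[0,-0.82,-0.66,0,0,0,-0.295]],
  ],
)

```text
time: 7.0
tool_pos: [0.5697, -0.1181, 0.3752]
ee_rot: [3.141, -0.001, 3.021]
wrist_force: [-0.7, -0.0, -1.4]
width: 0.022
```

```bash
python3 - <<'E'
from h import *
o=robot.get_obs();print(o['time'],o['tool_pos'],o['ee_rot'],o['qvel'].round(3),o['width'],o['wrist_force'],o['wrist_torque'],o['joint_positions'])
im,d,p=snap('wrist','w3')
cv2.imwrite('pics/w3z.png',cv2.resize(cv2.imread('pics/w3.png'),None,fx=1.5,fy=1.5))
plan([.5705,-.1295,.36],[np.pi,0,np.pi-.12])
E
```

```text
7.0 [ 0.56972858 -0.11813468  0.37521465] [ 3.14073904e+00 -1.28157972e-03  3.02097309e+00] [ 0.019 -0.014  0.005 -0.003 -0.003 -0.005] 0.02204498543308341 [-0.66006122 -0.03482938 -1.44576369] [ 0.05434624 -0.14276286  0.01395827] [-3.02044757e-01  1.65818591e-01  1.34149908e+00  6.09650190e-04
  1.63568954e+00 -1.75218187e+00]
shift/0.1 [-0.0223 -0.1167  0.1546] rot/(pi/2) [ 0.0004 -0.0005  0.0003]
```

View pics/w3z.png

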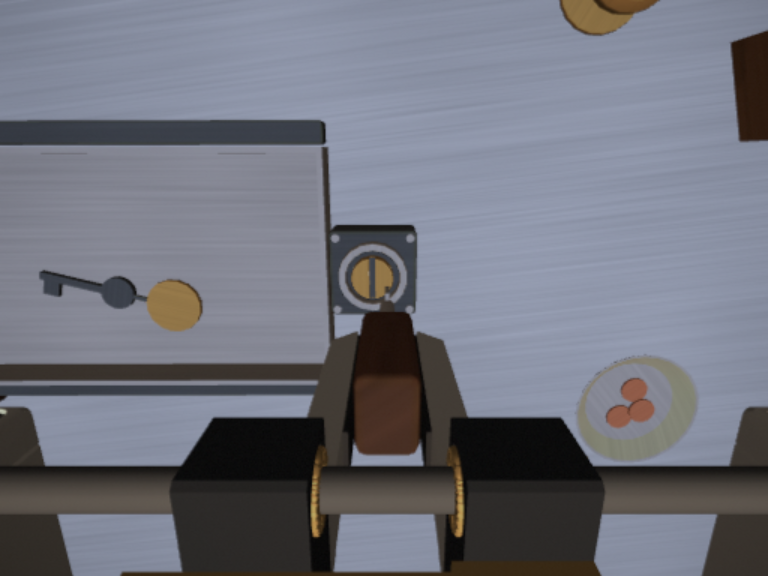

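The driver hangs straight. Its blade tip is near (388,290) in the zoomed picture and the slot is at (374,278). I move over the slot and look again.

Call:
move_arm(
  increments=[
    [[0,0,-0.06,0.05,0,0,0],[0,-0.01,-0.117,0.1,0,0,0],[0,-0.02,-0.117,0.15,0,0,0],[0,-0.02,-0.117,0.15,0,0,0],[0,-0.02,-0.117,0.15,0,0,0],[0,-0.02,-0.117,0.15,0,0,0]],
  ],
)

```text
time: 7.55
tool_pos: [0.5704, -0.1301, 0.3607]
ee_rot: [3.142, -0.0, 3.022]
wrist_force: [-0.8, 0.4, -1.4]
width: 0.0218
```

```bash
python3 - <<'E'
from h import *
o=robot.get_obs();print(o['time'],o['tool_pos'],o['ee_rot'],o['width'],o['wrist_force'])
im,d,p=snap('wrist','w4')
a=cv2.imread('pics/w4.png')[140:230,195:315]
cv2.imwrite('pics/w4z.png',cv2.resize(a,None,fx=6,fy=6,interpolation=cv2.INTER_CUBIC))
E
```

```text
7.55 [ 0.57043468 -0.13009659  0.36067969] [ 3.14153310e+00 -1.90405504e-04  3.02232740e+00] 0.02176451216633192 [-0.78266107  0.408039   -1.43917042]
```

View pics/w4z.png

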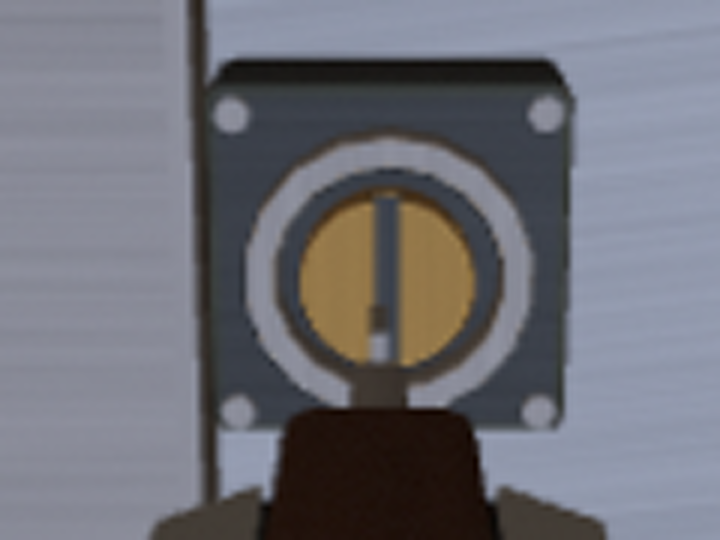

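```bash
python3 - <<'E'
from h import *
im,d,p=load('w4'); g=im.astype(int)
for v in range(172,202,2): print(v,[int(x) for x in (g[v,250:268,0]-g[v,250:268,2])], '|', [int(x) for x in g[v,254:264].sum(1)])
P=np.array([0.57043468,-0.13009659,0.36067969]);R=Ro.from_euler('xyz',[3.14153310,-1.9e-4,3.02232740])
def tl(u,v,z):
    return (R.inv().apply(onz(p,u,v,z)-P)*1000).round(2)
print('slot z.048',tl(259.4,178,.048),tl(259.4,190,.048),'tip',tl(258.2,192,.091),tl(258.2,196,.091))
X=cloud(d,p); print('depth z',X[170:202:3,258,2].round(3),X[170:202:3,253,2].round(4),X[170:202:3,264,2].round(4))
E
```

```text
172 [-14, -10, -7, 13, 37, 43, 39, 32, 28, 35, 37, 27, 35, 41, 39, 21, -3, -9] | [149, 146, 126, 190, 206, 244, 251, 180, 134, 128]
174 [22, 42, 51, 61, 68, 74, 75, 28, -10, -15, -15, 26, 68, 73, 66, 60, 50, 43] | [279, 328, 343, 263, 213, 205, 200, 273, 338, 331]
176 [67, 73, 75, 75, 75, 74, 73, 26, -10, -16, -15, 24, 67, 75, 74, 74, 72, 74] | [344, 339, 331, 263, 214, 202, 204, 258, 328, 341]
178 [75, 75, 74, 75, 76, 74, 73, 26, -10, -14, -15, 23, 67, 75, 74, 74, 73, 74] | [342, 339, 331, 263, 214, 202, 201, 259, 328, 343]
180 [74, 74, 74, 75, 76, 74, 73, 26, -10, -15, -15, 24, 68, 75, 75, 75, 74, 75] | [345, 341, 328, 263, 217, 204, 203, 260, 329, 341]
182 [74, 75, 75, 75, 75, 75, 72, 25, -9, -15, -16, 24, 68, 75, 74, 75, 74, 74] | [344, 338, 333, 261, 218, 203, 202, 260, 331, 343]
184 [74, 75, 75, 75, 76, 75, 72, 25, -9, -14, -14, 24, 67, 74, 74, 75, 73, 74] | [346, 340, 332, 262, 215, 204, 202, 261, 333, 342]
186 [75, 74, 75, 75, 76, 75, 73, 25, -11, -14, -15, 23, 67, 75, 74, 75, 74, 74] | [343, 338, 333, 262, 216, 204, 201, 260, 331, 341]
188 [75, 74, 75, 75, 75, 74, 73, 25, -1
[... 516 characters left out ...]
9, -6, -14, -15, -15, 24, 67, 74, 75, 75, 74, 74] | [343, 338, 362, 407, 417, 336, 230, 261, 331, 345]
198 [15, 62, 71, 74, 75, 74, 38, -6, -15, -15, -14, 23, 66, 74, 75, 76, 69, 68] | [346, 336, 363, 409, 416, 333, 231, 260, 332, 344]
200 [12, 12, 0, -1, 36, 41, 15, 1, 2, 6, 17, 29, 68, 67, 34, 4, 0, 2] | [231, 240, 225, 263, 271, 226, 203, 242, 348, 330]
slot z.048 [  9.72   0.96 312.68] [ -2.82   0.98 312.68] tip [  7.95  -0.33 269.68] [  4.31  -0.33 269.68]
depth z [0.034 0.043 0.043 0.044 0.042 0.043 0.043 0.092 0.102 0.105 0.105] [0.0347 0.0418 0.0471 0.0481 0.0467 0.0469 0.0472 0.0463 0.0471 0.0476
 0.0336] [0.0336 0.0448 0.0472 0.0473 0.0473 0.0463 0.0483 0.047  0.0463 0.047
 0.0453]
```

Call:
move_arm(
  increments=[
    [[0,0,0.014,0.1,0,0,0],[0,0,0.014,0.2,0,0,0],[0,0,0.014,0.3,0,0,0],[0,0,0.014,0.39,0,0,0],[0,0,0.014,0.39,0,0,0],[0,0,0.014,0.39,0,0,0]],
  ],
)

```text
time: 8.1
tool_pos: [0.5704, -0.1288, 0.3202]
ee_rot: [3.141, -0.003, 3.022]
wrist_force: [-0.0, -0.0, -0.4]
width: 0.0219
```

```bash
python3 - <<'E'
from h import *
o=robot.get_obs();print(o['time'],o['tool_pos'],o['ee_rot'],o['width'],o['wrist_force'])
im,d,p=snap('wrist','w5')
a=cv2.imread('pics/w5.png')[130:220,195:315]
cv2.imwrite('pics/w5z.png',cv2.resize(a,None,fx=6,fy=6,interpolation=cv2.INTER_CUBIC))
g=im.astype(int)
for v in range(160,200,3): print(v,[int(x) for x in (g[v,250:268,0]-g[v,250:268,2])], '|', [int(x) for x in g[v,254:264].sum(1)])
E
```

```text
8.1 [ 0.57035387 -0.12881011  0.32023846] [ 3.14116757e+00 -2.66529847e-03  3.02225805e+00] 0.02190476950698229 [-0.0404809  -0.0491216  -0.37468182]
160 [5, 3, 3, 4, 3, 4, 4, 4, 4, 3, 3, 5, 3, 3, 5, 3, 3, 3] | [76, 71, 69, 72, 73, 76, 73, 74, 74, 71]
163 [-4, -4, -2, -4, -3, -4, -4, -4, -4, -4, -4, -4, -4, -4, -4, -4, -4, -3] | [193, 192, 192, 193, 190, 189, 189, 192, 187, 192]
166 [-14, -14, -15, -14, -14, -14, -15, -15, -14, -14, -14, -14, -15, -14, -15, -14, -13, -14] | [193, 196, 192, 194, 196, 196, 193, 196, 192, 195]
169 [-14, -13, -14, -15, -14, -13, -14, -14, -13, -13, -14, -15, -13, -14, -13, -13, -14, -14] | [193, 198, 196, 196, 191, 194, 196, 197, 197, 196]
172 [13, 13, 13, 14, 14, 15, 12, 9, 10, 13, 13, 15, 15, 14, 14, 13, 13, 8] | [174, 184, 192, 210, 224, 210, 198, 187, 178, 170]
175 [-15, -15, -15, -15, -15, -15, -16, -15, -16, -15, -14, -15, -15, -15, -16, -14, -15, -15] | [431, 428, 429, 434, 441, 437, 432, 431, 431, 440]
178 [-14, -14, -14, -12, -12, -11, -2, -2, -5, -10, -2, -9, -12, -13, -13, -14, -13, -14] | [398, 397, 393, 335, 309, 343, 385, 394, 401, 411]
181
[... 227 characters left out ...]
4, 205, 209, 203, 203, 188, 160, 140, 128]
187 [75, 76, 76, 75, 73, 58, 4, -15, -15, -15, 23, 68, 75, 74, 75, 75, 72, 66] | [337, 310, 238, 209, 202, 203, 263, 332, 346, 342]
190 [76, 76, 75, 75, 74, 58, 6, -12, -11, -12, 24, 67, 76, 74, 75, 75, 74, 75] | [333, 313, 236, 201, 198, 199, 261, 331, 344, 339]
193 [76, 75, 75, 76, 74, 58, 16, 11, 14, 2, 27, 67, 76, 74, 76, 76, 75, 75] | [336, 310, 220, 169, 161, 179, 256, 331, 345, 341]
196 [75, 76, 76, 75, 73, 57, -1, -14, -15, -14, 20, 67, 75, 75, 75, 74, 74, 75] | [335, 312, 319, 399, 419, 338, 284, 331, 346, 340]
199 [76, 76, 75, 74, 74, 57, 1, -12, -12, -12, 22, 68, 75, 74, 75, 74, 74, 75] | [335, 306, 302, 382, 400, 323, 278, 331, 347, 341]
```

View pics/w5z.png

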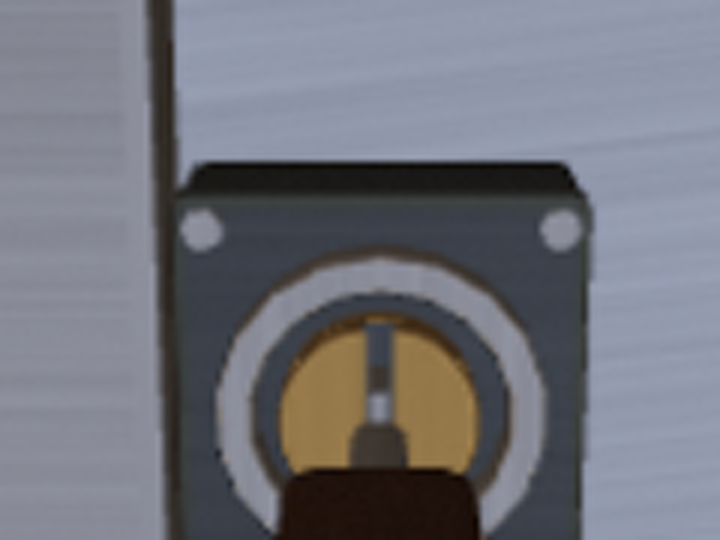

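Blade and slot are both at column 379 in the zoomed picture, lined up to about 0.15 mm. I descend slowly and watch the force.

Call:
move_arm(
  increments=[
    [[0,0,0,0.01,0,0,0],[0,0,0,0.02,0,0,0],[0,0,0,0.03,0,0,0],[0,0,0,0.04,0,0,0],[0,0,0,0.05,0,0,0],[0,0,0,0.05,0,0,0],[0,0,0,0.05,0,0,0]],
  ],
)

```text
time: 8.73
tool_pos: [0.5706, -0.1289, 0.3167]
ee_rot: [-3.142, -0.0, 3.022]
wrist_force: [-0.1, -0.3, -0.6]
width: 0.0218
```

```bash
python3 - <<'E'
from h import *
o=robot.get_obs();print(o['time'],o['tool_pos'],o['ee_rot'],o['width'],o['wrist_force'],o['wrist_torque'])
E
```

```text
8.7333 [ 0.57059764 -0.12888351  0.31668455] [-3.14152750e+00 -1.39037617e-04  3.02227819e+00] 0.02184222432063306 [-0.11550792 -0.34365899 -0.60736357] [ 0.07810882 -0.15777811 -0.00595005]
```

Call:
move_arm(
  increments=[
    [[0,0,0,0.01,0,0,0],[0,0,0,0.02,0,0,0],[0,0,0,0.025,0,0,0],[0,0,0,0.025,0,0,0],[0,0,0,0.025,0,0,0]],
  ],
)

```text
time: 9.15
tool_pos: [0.5706, -0.1289, 0.3142]
ee_rot: [-3.142, -0.0, 3.022]
wrist_force: [0.5, -0.2, -1.3]
width: 0.0215
```

Call:
move_arm(
  increments=[
    [[0,0,0,0.005,0,0,0],[0,0,0,0.01,0,0,0],[0,0,0,0.01,0,0,0],[0,0,0,0.01,0,0,0]],
  ],
)

```text
time: 9.48
tool_pos: [0.5706, -0.1289, 0.3132]
ee_rot: [-3.142, -0.0, 3.022]
wrist_force: [-0.4, 0.1, -0.3]
width: 0.022
```

Call:
move_arm(
  increments=[
    [[0,0,0,0.005,0,0,0],[0,0,0,0.01,0,0,0],[0,0,0,0.01,0,0,0],[0,0,0,0.01,0,0,0]],
  ],
)

```text
time: 9.82
tool_pos: [0.5706, -0.1289, 0.3122]
ee_rot: [-3.142, -0.0, 3.022]
wrist_force: [0.6, -0.6, -0.3]
width: 0.022
```

Call:
move_arm(
  increments=[
    [[0,0,0,0.005,0,0,0],[0,0,0,0.01,0,0,0],[0,0,0,0.01,0,0,0],[0,0,0,0.01,0,0,0]],
  ],
)

```text
time: 10.15
tool_pos: [0.5706, -0.1289, 0.3117]
ee_rot: [-3.141, 0.0, 3.022]
wrist_force: [-0.6, -0.1, 1.4]
width: 0.0219
```

Call:
move_arm(
  increments=[
    [[0,0,0,0.01,0,0,0],[0,0,0,0.02,0,0,0],[0,0,0,0.02,0,0,0],[0,0,0,0.02,0,0,0]],
  ],
)

```text
time: 10.48
tool_pos: [0.5706, -0.1289, 0.3101]
ee_rot: [-3.141, 0.001, 3.022]
wrist_force: [-1.4, 1.1, 4.5]
width: 0.0221
```

```bash
python3 - <<'E'
from h import *
o=robot.get_obs();print(o['time'],o['tool_pos'],o['ee_rot'],o['width'],o['wrist_force'],o['wrist_torque'])
E
```

```text
10.4833 [ 0.57060809 -0.12887561  0.31010192] [-3.14131813e+00  7.77850365e-04  3.02225029e+00] 0.02211442491179839 [-1.44481358  1.12117584  4.52253935] [ 0.18212586  0.3370913  -0.04140307]
```

Call:
move_arm(
  increments=[
    [[0,0,0,0.01,0,0,0],[0,0,0,0.02,0,0,0],[0,0,0,0.03,0,0,0],[0,0,0,0.03,0,0,0],[0,0,0,0.03,0,0,0]],
  ],
)

```text
time: 10.9
tool_pos: [0.5706, -0.1288, 0.3082]
ee_rot: [-3.141, 0.001, 3.022]
wrist_force: [-2.2, 0.8, 9.2]
width: 0.022
```

```bash
python3 - <<'E'
from h import *
o=robot.get_obs();print(o['time'],o['tool_pos'],o['ee_rot'],o['width'],o['wrist_force'],o['wrist_torque'])
E
```

```text
10.9 [ 0.57056289 -0.12884625  0.30821056] [-3.14120935e+00  1.32962619e-03  3.02229681e+00] 0.021958180968647815 [-2.23432789  0.81671083  9.2424846 ] [0.34282963 0.69177208 0.01505445]
```

Call:
move_arm(
  increments=[
    [[0,0,0,0.01,0,0,0],[0,0,0,0.02,0,0,0],[0,0,0,0.02,0,0,0],[0,0,0,0.02,0,0,0],[0,0,0,0.02,0,0,0]],
  ],
)

```text
time: 11.32
tool_pos: [0.5705, -0.1288, 0.307]
ee_rot: [-3.141, 0.002, 3.022]
wrist_force: [-3.8, 1.2, 11.6]
width: 0.0216
```

```bash
python3 - <<'E'
from h import *
o=robot.get_obs();print(o['time'],o['tool_pos'],o['ee_rot'],o['width'],o['wrist_force'],o['wrist_torque'])
E
```

```text
11.3167 [ 0.57051828 -0.12878416  0.30704864] [-3.14108617e+00  1.82738567e-03  3.02237137e+00] 0.021569221278721202 [-3.83557921  1.20348896 11.63046556] [0.37821649 0.94754601 0.03167785]
```

Call:
move_arm(
  increments=[
    [[0,0,0,0.005,0,0,0.02],[0,0,0,0.005,0,0,0.04],[0,0,0,0.005,0,0,0.06],[0,0,0,0.005,0,0,0.08],[0,0,0,0.005,0,0,0.1],[0,0,0,0.005,0,0,0.12],[0,0,0,0.005,0,0,0.14],[0,0,0,0.005,0,0,0.14]],
  ],
)

```text
time: 11.98
tool_pos: [0.5709, -0.1288, 0.307]
ee_rot: [3.141, 0.004, 2.802]
wrist_force: [-3.1, 1.0, 11.5]
width: 0.0217
```

```bash
python3 - <<'E'
from h import *
o=robot.get_obs();print(o['time'],o['tool_pos'],o['ee_rot'],o['width'],o['wrist_force'],o['wrist_torque'])
E
```

```text
11.9833 [ 0.57089674 -0.12880483  0.30701274] [3.14123898 0.00399115 2.80175315] 0.021681995501627953 [-3.08121972  0.98283143 11.47513383] [0.34985251 0.64579951 0.0935173 ]
```

Call:
move_arm(
  increments=[
    [[0,0,0,0.005,0,0,0.02],[0,0,0,0.005,0,0,0.04],[0,0,0,0.005,0,0,0.04],[0,0,0,0.005,0,0,0.04]],
  ],
)

```text
time: 12.32
tool_pos: [0.5709, -0.1288, 0.3067]
ee_rot: [3.141, 0.004, 2.74]
wrist_force: [-2.5, 1.4, 12.9]
width: 0.0219
```

```bash
python3 - <<'E'
from h import *
o=robot.get_obs();print(o['time'],o['tool_pos'],o['ee_rot'],o['width'],o['wrist_force'],o['wrist_torque'])
im,d,p=snap('wrist','w6')
a=cv2.imread('pics/w6.png')[130:230,175:335]
cv2.imwrite('pics/w6z.png',cv2.resize(a,None,fx=5,fy=5,interpolation=cv2.INTER_CUBIC))
E
```

```text
12.3167 [ 0.57087535 -0.1288079   0.30668898] [3.1411155  0.00396268 2.73991356] 0.02185230111901569 [-2.50204194  1.38371142 12.86442184] [0.40528567 0.7668428  0.11965993]
```

View pics/w6z.png

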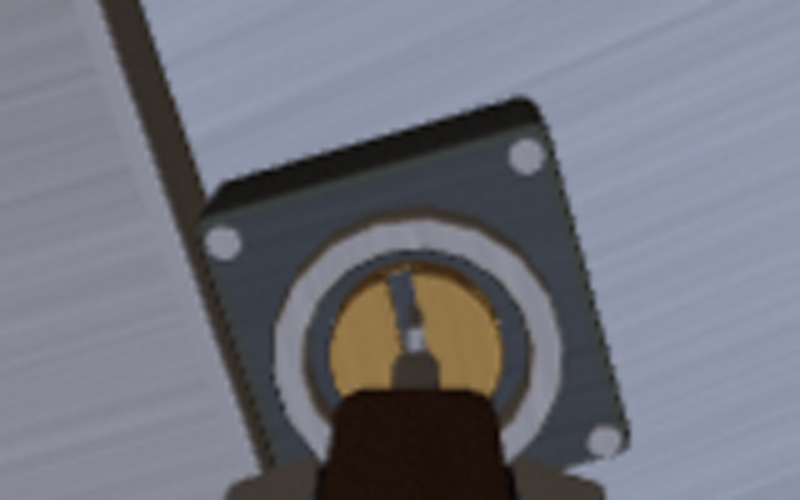

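Call:
move_arm(
  increments=[
    [[0,0,0,0,0,0,0.025],[0,0,0,0,0,0,0.05],[0,0,0,0,0,0,0.075],[0,0,0,0,0,0,0.1],[0,0,0,0,0,0,0.125],[0,0,0,0,0,0,0.15],[0,0,0,0,0,0,0.175],[0,0,0,0,0,0,0.175]],
  ],
)

```text
time: 13.03
tool_pos: [0.5708, -0.1289, 0.3067]
ee_rot: [3.14, 0.004, 2.464]
wrist_force: [-4.0, -0.1, 12.1]
width: 0.0221
```

```bash
python3 - <<'E'
from h import *
o=robot.get_obs();print(o['time'],o['tool_pos'],o['ee_rot'],o['width'],o['wrist_force'],o['wrist_torque'])
E
```

```text
13.0333 [ 0.57082375 -0.12890167  0.30669123] [3.14039407 0.00371046 2.46373092] 0.022066424272714494 [-3.96764604 -0.13919747 12.07547193] [0.25371866 0.73215262 0.13834289]
```

Call:
move_arm(
  increments=[
    [[0,0,0,0,0,0,0.025],[0,0,0,0,0,0,0.05],[0,0,0,0,0,0,0.075],[0,0,0,0,0,0,0.1],[0,0,0,0,0,0,0.125],[0,0,0,0,0,0,0.15],[0,0,0,0,0,0,0.175],[0,0,0,0,0,0,0.175]],
  ],
)

```text
time: 13.7
tool_pos: [0.5707, -0.1289, 0.3066]
ee_rot: [3.14, 0.003, 2.189]
wrist_force: [-4.0, 0.8, 12.8]
width: 0.0214
```

```bash
python3 - <<'E'
from h import *
o=robot.get_obs();print(o['time'],o['tool_pos'],o['ee_rot'],o['width'],o['wrist_force'],o['wrist_torque'])
im,d,p=snap('wrist','w7')
a=cv2.imread('pics/w7.png')[130:230,175:335]
cv2.imwrite('pics/w7z.png',cv2.resize(a,None,fx=5,fy=5,interpolation=cv2.INTER_CUBIC))
E
```

```text
13.7 [ 0.57074724 -0.12893801  0.30664213] [3.13978276e+00 3.13163339e-03 2.18884775e+00] 0.02144517392044872 [-3.99258102  0.8420944  12.84429102] [0.20408741 0.82651792 0.12370138]
```

View pics/w7z.png

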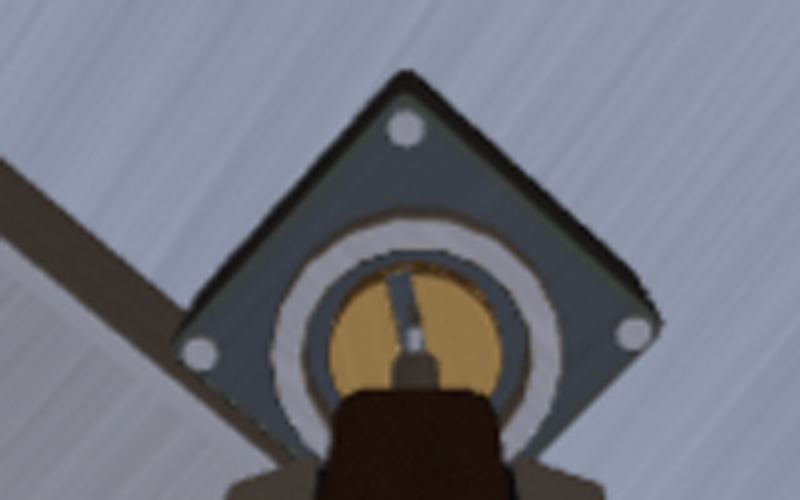

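The picture shows the slot lagging the blade by about 10° and the block turned about 48°. So the screw is at roughly 0.66 rad and following well.

Call:
move_arm(
  increments=[
    [[0,0,0,0,0,0,0.025],[0,0,0,0,0,0,0.05],[0,0,0,0,0,0,0.075],[0,0,0,0,0,0,0.1],[0,0,0,0,0,0,0.125],[0,0,0,0,0,0,0.15],[0,0,0,0,0,0,0.175],[0,0,0,0,0,0,0.2]],
  ],
)

```text
time: 14.42
tool_pos: [0.5707, -0.129, 0.3066]
ee_rot: [3.139, 0.002, 1.874]
wrist_force: [-3.1, 2.1, 13.1]
width: 0.0216
```

Call:
move_arm(
  increments=[
    [[0,0,0,0,0,0,0.01],[0,0,0,0,0,0,0.02],[0,0,0,0,0,0,0.03],[0,0,0,0,0,0,0.04],[0,0,0,0,0,0,0.04]],
  ],
)

```text
time: 14.83
tool_pos: [0.5707, -0.129, 0.3066]
ee_rot: [3.139, 0.002, 1.813]
wrist_force: [-3.9, 1.3, 12.6]
width: 0.0218
```

```bash
python3 - <<'E'
from h import *
o=robot.get_obs();print(o['time'],o['tool_pos'],o['ee_rot'],o['width'],o['wrist_force'],o['wrist_torque'])
im,d,p=snap('wrist','w8')
a=cv2.imread('pics/w8.png')[130:230,175:335]
cv2.imwrite('pics/w8z.png',cv2.resize(a,None,fx=5,fy=5,interpolation=cv2.INTER_CUBIC))
E
```

```text
14.8333 [ 0.57066671 -0.12896655  0.30661028] [3.13915836e+00 2.22915093e-03 1.81258097e+00] 0.02181845033986734 [-3.92830835  1.29347215 12.60515311] [0.21324972 0.93712587 0.11503815]
```

View pics/w8z.png

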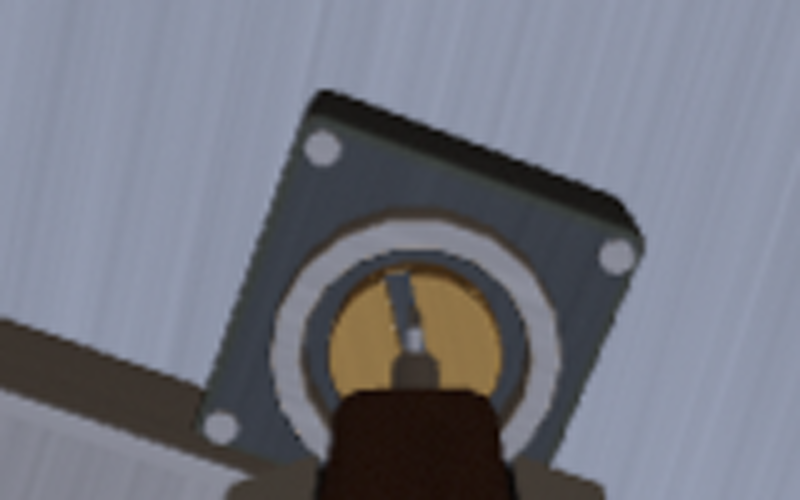

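Call:
move_arm(
  increments=[
    [[0,0,0,0,0,0,0.01],[0,0,0,0,0,0,0.02],[0,0,0,0,0,0,0.02]],
  ],
)

```text
time: 15.13
tool_pos: [0.5707, -0.129, 0.3066]
ee_rot: [3.139, 0.002, 1.781]
wrist_force: [-4.3, 1.4, 13.1]
width: 0.0216
```

```bash
python3 - <<'E'
from h import *
o=robot.get_obs();print(o['time'],o['tool_pos'],o['ee_rot'],o['wrist_force'],o['wrist_torque'])
E
```

```text
15.1333 [ 0.57065523 -0.12895752  0.30660208] [3.13916267e+00 2.09196726e-03 1.78119445e+00] [-4.29398529  1.37918644 13.14073176] [0.23077673 0.95428694 0.13195099]
```

Call:
move_arm(
  increments=[
    [[0,0,0,0,0,0,0.01],[0,0,0,0,0,0,0.01],[0,0,0,0,0,0,0.01]],
  ],
)

```text
time: 15.38
tool_pos: [0.5706, -0.129, 0.3066]
ee_rot: [3.139, 0.002, 1.766]
wrist_force: [-3.8, 0.7, 13.4]
width: 0.0216
```

```bash
python3 - <<'E'
from h import *
o=robot.get_obs();print(o['time'],o['tool_pos'],o['ee_rot'],o['wrist_force'],o['wrist_torque'])
E
```

```text
15.3833 [ 0.57064912 -0.12897675  0.30660823] [3.13912847e+00 2.07331180e-03 1.76591771e+00] [-3.84025686  0.68362041 13.41949106] [0.18353829 0.94893419 0.10032255]
```

Call:
move_arm(
  increments=[
    [[0,0,0,0,0,0,0.01],[0,0,0,0,0,0,0.01],[0,0,0,0,0,0,0.01]],
  ],
)

```text
time: 15.63
tool_pos: [0.5707, -0.129, 0.3066]
ee_rot: [3.139, 0.002, 1.75]
wrist_force: [-4.6, 1.1, 12.7]
width: 0.0217
```

```bash
python3 - <<'E'
from h import *
o=robot.get_obs();print(o['time'],o['tool_pos'],o['ee_rot'],o['wrist_force'],o['wrist_torque'])
im,d,p=snap('wrist','w9')
a=cv2.imread('pics/w9.png')[170:215,230:290]
cv2.imwrite('pics/w9z.png',cv2.resize(a,None,fx=12,fy=12,interpolation=cv2.INTER_CUBIC))
g=im.astype(int)
for v in range(182,200): 
    r=g[v,245:272,0]-g[v,245:272,2]; w=np.clip(60-r,0,60); print(v,[int(x) for x in r])
E
```

```text
15.6333 [ 0.57065924 -0.12896941  0.30659079] [3.13911722e+00 2.01315038e-03 1.75023442e+00] [-4.63392313  1.1267962  12.74159793] [0.19867391 1.00852165 0.1280308 ]
182 [-13, 1, -3, -13, -14, -14, -11, -10, -9, 2, 16, 20, 19, 17, 17, 8, 5, -4, -7, -12, -14, -13, -14, -14, -6, -11, -12]
183 [-1, -12, -14, -15, -11, -9, 11, 23, 36, 37, 37, 40, 39, 38, 38, 40, 41, 41, 33, 9, -6, -10, -14, -14, -15, -9, -3]
184 [-13, -14, -12, -9, 18, 36, 39, 44, 38, 28, 26, 7, 31, 42, 44, 46, 44, 41, 41, 39, 33, 12, -5, -13, -14, -14, -10]
185 [-14, -11, 1, 28, 52, 42, 34, -5, -14, -14, -15, -14, 50, 64, 65, 62, 60, 57, 54, 52, 46, 47, 35, -1, -11, -14, -15]
186 [-12, 9, 31, 39, 43, 46, 42, 13, -12, -15, -15, -14, 55, 72, 74, 72, 74, 72, 69, 68, 60, 45, 37, 32, 11, -8, -14]
187 [8, 30, 42, 53, 62, 71, 70, 31, -10, -15, -15, -15, 23, 65, 73, 72, 71, 73, 72, 73, 72, 65, 50, 44, 45, 16, -7]
188 [33, 49, 59, 70, 74, 72, 71, 36, -8, -15, -15, -15, 19, 65, 74, 72, 73, 74, 72, 72, 74, 74, 70, 55, 58, 53, 16]
189 [53, 66, 72, 74, 73, 73, 71, 57, 2, -14, -15, -15, 1, 63, 74, 72, 72, 73, 72, 72, 74, 74, 73, 72, 
[... 462 characters left out ...]
, 73, 73]
194 [73, 72, 72, 73, 73, 73, 73, 72, 56, 4, -15, -5, 9, 11, 52, 70, 73, 73, 74, 72, 72, 73, 73, 73, 73, 73, 74]
195 [73, 72, 72, 74, 74, 74, 73, 71, 56, 19, -13, -7, -1, -1, 42, 69, 74, 72, 73, 73, 72, 72, 72, 73, 72, 72, 73]
196 [72, 73, 73, 73, 73, 74, 73, 72, 71, 30, -11, -15, -15, -14, 18, 64, 74, 73, 73, 73, 72, 72, 72, 73, 73, 72, 73]
197 [73, 72, 73, 73, 73, 74, 73, 72, 71, 35, -8, -14, -14, -14, 15, 63, 73, 73, 73, 73, 71, 72, 72, 73, 73, 73, 73]
198 [73, 73, 73, 74, 73, 74, 73, 72, 71, 59, 0, -14, -15, -14, -1, 60, 73, 73, 73, 73, 72, 72, 73, 73, 72, 72, 72]
199 [73, 73, 72, 73, 73, 74, 74, 72, 71, 66, 10, -12, -13, -12, -12, 55, 73, 73, 73, 73, 72, 72, 72, 73, 73, 72, 72]
```

View pics/w9z.png

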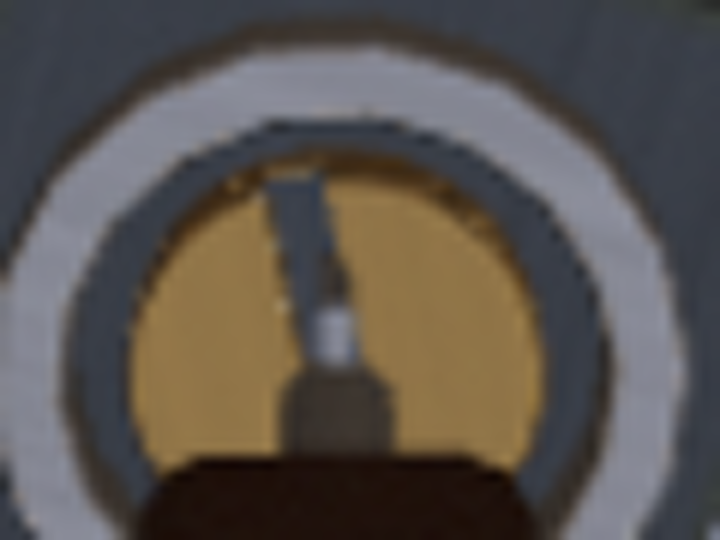

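Call:
move_arm(
  increments=[
    [[0,0,0,0,0,0,0.01],[0,0,0,0,0,0,0.01],[0,0,0,0,0,0,0.01]],
  ],
)

```text
time: 15.93
tool_pos: [0.5706, -0.129, 0.3066]
ee_rot: [3.139, 0.002, 1.735]
wrist_force: [-4.4, 0.7, 13.1]
width: 0.0215
```

```bash
python3 - <<'E'
from h import *
o=robot.get_obs();print(o['time'],o['tool_pos'],o['ee_rot'],o['wrist_force'],o['wrist_torque'])
E
```

```text
15.9333 [ 0.5706473  -0.12896102  0.3066067 ] [3.13907837e+00 2.00996675e-03 1.73456696e+00] [-4.36099361  0.67308303 13.13137318] [0.22043289 1.02056262 0.18220373]
```

Call:
move_arm(
  increments=[
    [[0,0,0,0,0,0,0.01],[0,0,0,0,0,0,0.01],[0,0,0,0,0,0,0.01]],
  ],
)

```text
time: 16.18
tool_pos: [0.5706, -0.129, 0.3066]
ee_rot: [3.139, 0.002, 1.719]
wrist_force: [-4.2, 1.5, 12.2]
width: 0.0219
```

```bash
python3 - <<'E'
from h import *
o=robot.get_obs();print(o['time'],o['tool_pos'],o['ee_rot'],o['wrist_force'],o['wrist_torque'])
E
```

```text
16.1833 [ 0.57062711 -0.12898571  0.30659568] [3.13910569e+00 1.92941432e-03 1.71876791e+00] [-4.16944771  1.46068261 12.22265087] [0.20343997 0.96204789 0.06954343]
```

Call:
move_arm(
  increments=[
    [[0,0,0,-0.01,0,0,0],[0,0,0,-0.02,0,0,0],[0,0,0,-0.03,0,0,0],[0,0,0,-0.04,0,0,0],[0,0,0,-0.05,0,0,0],[0,0,0,-0.06,0,0,0],[0,0,0,-0.07,0,0,0],[0,0,0,-0.07,0,0,0]],
  ],
)

```text
time: 16.85
tool_pos: [0.5708, -0.129, 0.3106]
ee_rot: [3.14, 0.001, 1.719]
wrist_force: [0.4, -0.1, 3.2]
width: 0.0216
```

```bash
python3 - <<'E'
from h import *
o=robot.get_obs();print(o['time'],o['tool_pos'],o['ee_rot'],o['wrist_force'],o['wrist_torque'])
E
```

```text
16.85 [ 0.5708426  -0.12901801  0.31063488] [3.14030753e+00 1.02588935e-03 1.71858906e+00] [ 0.37772218 -0.11255256  3.17066362] [-0.11327746 -0.08937099  0.09358381]
```

Call:
move_arm(
  increments=[
    [[0,0,0,-0.01,0,0,0],[0,0,0,-0.02,0,0,0],[0,0,0,-0.03,0,0,0],[0,0,0,-0.05,0,0,0],[0,0,0,-0.08,0,0,0],[0,0,0,-0.2,0,0,0],[0,0,0,-0.4,0,0,0],[0,0,0,-0.5,0,0,0]],
  ],
)

```text
time: 17.52
tool_pos: [0.5704, -0.1289, 0.3635]
ee_rot: [3.14, 0.001, 1.718]
wrist_force: [-0.6, -0.3, 0.1]
width: 0.0217
```

Call:
move_arm(
  increments=[
    [[0,0,0,0,0,0,0],[0,0,0,0,0,0,0],[0,0,0,0,0,0,0],[0,0,0,0,0,0,0]],
  ],
)

```text
time: 17.85
tool_pos: [0.5703, -0.1288, 0.3591]
ee_rot: [-3.139, -0.001, 1.718]
wrist_force: [0.5, -0.5, -0.8]
width: 0.0216
```

```bash
python3 - <<'E'
from h import *
o=robot.get_obs();print(o['time'],o['tool_pos'],o['ee_rot'],o['width'],o['wrist_force'],o['wrist_torque'])
im,d,p=snap('wrist','w10')
a=cv2.imread('pics/w10.png')[130:230,175:335]
cv2.imwrite('pics/w10z.png',cv2.resize(a,None,fx=5,fy=5,interpolation=cv2.INTER_CUBIC))
X=cloud(d,p); I=im.astype(int); br=(I[...,0]-I[...,2]>60); br[:150]=0;br[205:]=0;br[:,:215]=0;br[:,300:]=0
print('head z',np.percentile(X[br][:,2],[10,50,90]),br.sum())
E
```

```text
17.85 [ 0.57028601 -0.12879374  0.35912547] [-3.13940079e+00 -9.43459869e-04  1.71842313e+00] 0.02160366368303198 [ 0.54768867 -0.53197744 -0.76971474] [-0.04204403 -0.06066275 -0.02349305]
head z [0.04641614 0.04737908 0.04825569] 450
```

View pics/w10z.png

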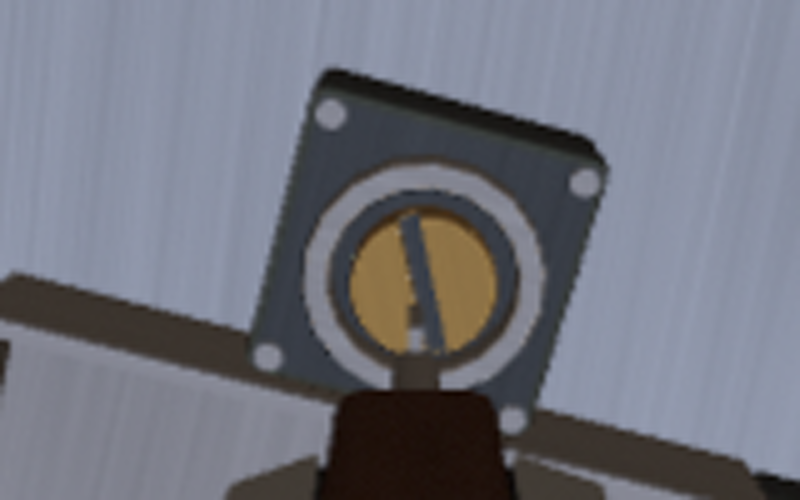

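```bash
python3 - <<'E'
from h import *
im,d,p=load('w10'); g=im.astype(int); r=g[...,0]-g[...,2]
e=[[],[]]
for v in range(176,190):
    s=r[v,245:272]; i=np.nonzero(s<30)[0]; i=i[(i>5)&(i<22)]
    if len(i)<2: continue
    a,b=i[0],i[-1]
    L=245+a-1+(s[a-1]-30)/(s[a-1]-s[a]); Rr=245+b+(30-s[b])/(s[b+1]-s[b])
    e[0].append(onz(p,L,v,.0474)[:2]);e[1].append(onz(p,Rr,v,.0474)[:2]); print(v,round(L,2),round(Rr,2))
for k in e:
    k=np.array(k); vx,vy,_,_=cv2.fitLine((k*1000).astype(np.float32),cv2.DIST_HUBER,0,.01,.01).ravel(); ang=np.arctan2(vy,vx)
    print('slot yaw',ang,'screw',(-0.12-ang)%np.pi)
E
```

```text
176 254.57 259.17
177 255.0 259.22
178 255.1 259.48
179 255.42 259.63
180 255.63 259.83
181 255.83 260.19
182 256.0 260.23
183 256.27 260.48
184 256.47 260.62
185 256.58 260.83
186 257.0 261.17
187 257.14 261.26
188 257.38 261.6
189 257.47 261.64
slot yaw -1.2172334 screw 1.0972334
slot yaw -1.2315699 screw 1.1115699
```

The screw measures about 1.10 rad and the head is back at its starting height (0.0474). I carry the driver back to the stand.

Call:
move_arm(
  increments=[
    [[0,0.1,-0.02,-0.2,0,0,0.05],[0,0.3,-0.05,-0.2,0,0,0.11],[0,0.5,-0.09,-0.2,0,0,0.17],[0,0.7,-0.13,-0.2,0,0,0.23],[0,0.85,-0.15,-0.2,0,0,0.29],[0,1,-0.18,-0.2,0,0,0.33]],
  ],
)

```text
time: 18.4
tool_pos: [0.5376, -0.0317, 0.3794]
ee_rot: [-3.14, 0.0, 1.196]
wrist_force: [-0.1, 0.0, -1.7]
width: 0.022
```

Call:
move_arm(
  increments=[
    [[0,0.17,-0.14,0,0,0,0.06],[0,0.34,-0.28,0,0,0,0.12],[0,0.51,-0.42,0,0,0,0.18],[0,0.68,-0.56,0,0,0,0.24],[0,0.856,-0.698,0,0,0,0.3],[0,0.856,-0.698,0,0,0,0.33]],
  ],
)

```text
time: 18.9
tool_pos: [0.5028, 0.0754, 0.3795]
ee_rot: [-3.139, 0.0, 0.682]
wrist_force: [-0.4, -0.6, -1.2]
width: 0.0222
```

Call:
move_arm(
  increments=[
    [[0,0.08,-0.2,0,0,0,0.06],[0,0.16,-0.4,0,0,0,0.12],[0,0.24,-0.6,0,0,0,0.18],[0,0.32,-0.8,0,0,0,0.24],[0,0.41,-1,0,0,0,0.3],[0,0.41,-1,0,0,0,0.318],[0,0.41,-1,0,0,0,0.318],[0,0.41,-1,0,0,0,0.318]],
  ],
)

```text
time: 19.57
tool_pos: [0.4727, 0.176, 0.3796]
ee_rot: [3.141, 0.001, 0.184]
wrist_force: [0.6, -0.1, -2.0]
width: 0.022
```

```bash
python3 - <<'E'
from h import *
o=robot.get_obs();print(o['time'],o['tool_pos'],o['ee_rot'],o['width'],o['wrist_force'])
im,d,p=snap('wrist','w11')
a=cv2.imread('pics/w11.png')[100:260,175:335]
cv2.imwrite('pics/w11z.png',cv2.resize(a,None,fx=4,fy=3.7,interpolation=cv2.INTER_CUBIC))
E
```

```text
19.5667 [0.47268424 0.17600999 0.37956766] [3.14107767e+00 1.38709107e-03 1.83626921e-01] 0.02202762973828122 [ 0.5882636  -0.143166   -2.03113984]
```

View pics/w11z.png

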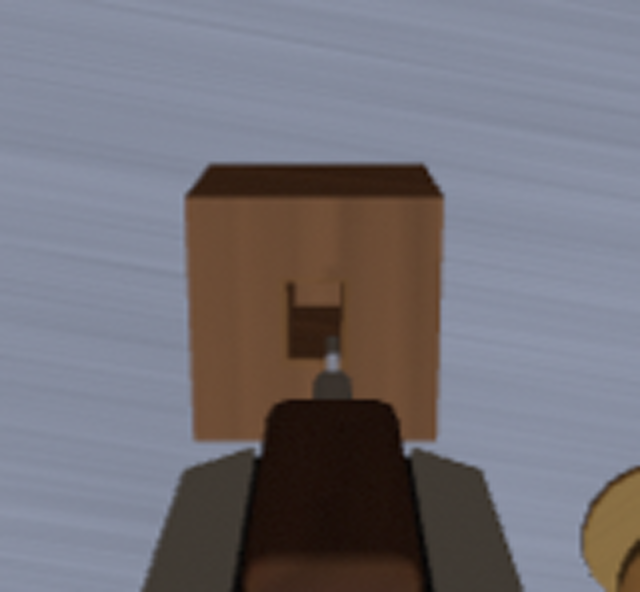

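```bash
python3 - <<'E'
from h import *
im,d,p=load('w11')
P=np.array([0.47268424,0.17600999,0.37956766]);R=Ro.from_euler('xyz',[3.14107767,1.387e-3,.183627])
tl=lambda u,v,z:(R.inv().apply(onz(p,u,v,z)-P)*1000).round(2)
print('hole ends',tl(254,176.3,.064),tl(254,196.6,.064),'hole sides',tl(247,192,.064),tl(260.4,192,.064),'tip',tl(257.8,191.4,.110),'stand',tl(175+187/4,100+198/3.7,.064),tl(175+442/4,100+198/3.7,.064),tl(175+195/4,100+439/3.7,.064),tl(175+437/4,100+439/3.7,.064))
E
```

```text
hole ends [  9.2   -3.22 315.55] [-12.34  -3.29 315.58] hole sides [ -7.39 -10.46 315.57] [ -7.38   3.3  315.58] tip [  7.     0.64 269.56] stand [ 32.38 -35.04 315.51] [ 32.39  28.02 315.54] [-36.74 -35.26 315.6 ] [-36.73  28.52 315.63]
```

Call:
move_arm(
  increments=[
    [[0,-0.012,-0.04,0,0,0,0],[0,-0.012,-0.04,0.15,0,0,0],[0,-0.012,-0.04,0.3,0,0,0],[0,-0.012,-0.04,0.4,0,0,0],[0,-0.012,-0.04,0.5,0,0,0],[0,-0.012,-0.04,0.6,0,0,0],[0,-0.012,-0.04,0.6,0,0,0]],
  ],
)

```text
time: 20.2
tool_pos: [0.4705, 0.1793, 0.3177]
ee_rot: [3.141, 0.004, 0.182]
wrist_force: [-1.0, 0.3, -1.9]
width: 0.0217
```

```bash
python3 - <<'E'
from h import *
o=robot.get_obs();print(o['time'],o['tool_pos'],o['ee_rot'],o['width'],o['wrist_force'])
im,d,p=snap('wrist','w12')
a=cv2.imread('pics/w12.png')[100:260,175:335]
cv2.imwrite('pics/w12z.png',cv2.resize(a,None,fx=4,fy=3.7,interpolation=cv2.INTER_CUBIC))
E
```

```text
20.2 [0.47045665 0.17932898 0.31768822] [3.14121478 0.00442366 0.18194425] 0.02168355117602476 [-0.95933376  0.32357676 -1.93643134]
```

View pics/w12z.png

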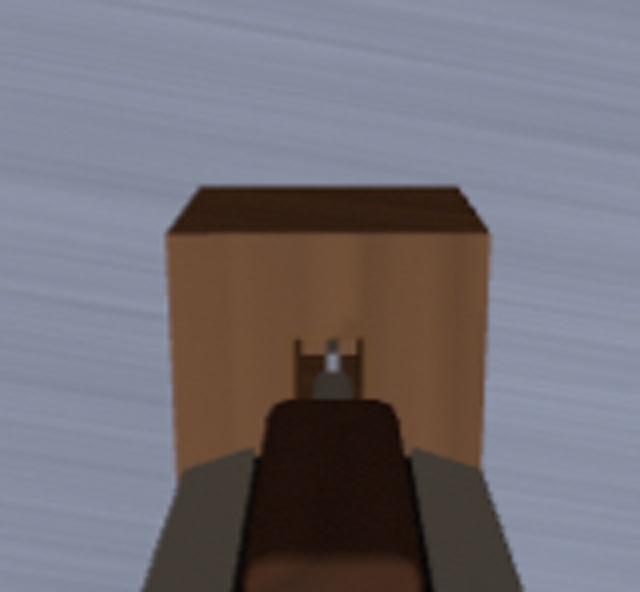

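Call:
move_arm(
  increments=[
    [[0,0,0,0.1,0,0,0],[0,0,0,0.2,0,0,0],[0,0,0,0.3,0,0,0],[0,0,0,0.37,0,0,0],[0,0,0,0.4,0,0,0],[0,0,0,0.4,0,0,0],[0,0,0,0.4,0,0,0]],
  ],
)

```text
time: 20.83
tool_pos: [0.471, 0.1797, 0.2801]
ee_rot: [3.141, 0.0, 0.182]
wrist_force: [0.5, -0.8, -0.5]
width: 0.0217
```

Call:
move_arm(
  increments=[
    [[0,0,0,0.01,0,0,0],[0,0,0,0.02,0,0,0],[0,0,0,0.02,0,0,0]],
  ],
)

```text
time: 21.08
tool_pos: [0.4711, 0.1797, 0.2786]
ee_rot: [3.142, -0.001, 0.182]
wrist_force: [0.1, -0.2, -0.8]
width: 0.022
```

Call:
move_arm(
  increments=[
    [[0,0,0,0.01,0,0,0],[0,0,0,0.01,0,0,0],[0,0,0,0.01,0,0,0]],
  ],
)

```text
time: 21.33
tool_pos: [0.471, 0.1796, 0.2773]
ee_rot: [3.141, -0.0, 0.182]
wrist_force: [-0.1, -0.1, -1.0]
width: 0.0217
```

Call:
move_arm(
  increments=[
    [[0,0,0,0.005,0,0,0],[0,0,0,0.01,0,0,0],[0,0,0,0.01,0,0,0]],
  ],
)

```text
time: 21.58
tool_pos: [0.4709, 0.1797, 0.2761]
ee_rot: [3.141, 0.0, 0.182]
wrist_force: [-0.4, 0.2, -1.4]
width: 0.0224
```

Call:
move_arm(
  increments=[
    [[0,0,0,0.005,0,0,0],[0,0,0,0.01,0,0,0],[0,0,0,0.01,0,0,0]],
  ],
)

```text
time: 21.83
tool_pos: [0.471, 0.1796, 0.2758]
ee_rot: [3.141, -0.0, 0.182]
wrist_force: [-0.8, -1.0, 2.5]
width: 0.0218
```

The handle rests on the stand: there is contact at the same TCP height as at the grasp. I release and retreat upward.

Call:
move_arm(
  increments=[
    [[0.3,0,0,-0.005,0,0,0],[0.4,0,0,-0.005,0,0,0],[0.6,0,0,-0.005,0,0,0],[0.8,0,0,-0.005,0,0,0],[1,0,0,-0.005,0,0,0],[1,0,0,-0.005,0,0,0],[1,0,0,-0.005,0,0,0],[1,0,0,-0.005,0,0,0]],
  ],
)

```text
time: 22.5
tool_pos: [0.471, 0.1796, 0.2757]
ee_rot: [3.141, 0.0, 0.182]
wrist_force: [-0.6, -0.1, -0.1]
width: 0.0715
```

Call:
move_arm(
  increments=[
    [[1,0,0,0,0,0,0],[1,0,0,0,0,0,0],[1,0,0,0,0,0,0],[1,0,0,0,0,0,0]],
  ],
)

```text
time: 22.83
tool_pos: [0.471, 0.1797, 0.2758]
ee_rot: [3.141, -0.0, 0.182]
wrist_force: [-0.2, 0.3, -0.5]
width: 0.0935
```

Call:
move_arm(
  increments=[
    [[1,0,0,-0.2,0,0,0],[1,0,0,-0.4,0,0,0],[1,0,0,-0.6,0,0,0],[1,0,0,-0.8,0,0,0],[1,-0.3,0,-1,0,0,0],[1,-0.7,0,-1,0,0,0],[1,-0.8,0,-1,0,0,0],[1,-0.8,0,-1,0,0,0]],
  ],
)

```text
time: 23.5
tool_pos: [0.3904, 0.1649, 0.3763]
ee_rot: [-3.142, -0.001, 0.183]
wrist_force: [0.3, 0.5, -0.9]
width: 0.0938
```

Call:
move_arm(
  increments=[
    [[1,0,0,0,0,0,0],[1,0,0,0,0,0,0],[1,0,0,0,0,0,0],[1,0,0,0,0,0,0]],
  ],
)

```text
time: 23.83
tool_pos: [0.3932, 0.1653, 0.3752]
ee_rot: [3.141, 0.001, 0.182]
wrist_force: [-0.1, 0.2, -0.3]
width: 0.0941
```

```bash
python3 - <<'E'
from h import *
o=robot.get_obs();print(o['time'],o['tool_pos'],o['ee_rot'],o['width'],o['wrist_force'])
im,d,p=snap('wrist','w13'); X=cloud(d,p)
sub=np.zeros(d.shape,bool); sub[50:215,180:330]=1
for nm,lo,hi in (('standtop',.055,.072),('handletop',.12,.14)):
    s=sub&(X[...,2]>lo)&(X[...,2]<hi)
    print(nm,s.sum(),np.median(X[s][:,2]),cv2.minAreaRect((X[s][:,:2]*1000).astype(np.float32)))
snap('scene','scene1')
s=cv2.imread('pics/scene1.png'); cv2.imwrite('pics/c.png',np.hstack([cv2.imread('pics/w13.png')[:300,100:412],s[100:400,150:420]]))
E
```

```text
23.8333 [0.39320191 0.16526962 0.37519506] [3.14139268e+00 1.11619787e-03 1.81977022e-01] 0.09410504937514672 [-0.07992124  0.18969485 -0.34599627]
standtop 4181 0.06488265145929462 ((469.8235168457031, 179.61468505859375), (70.07890319824219, 64.14338684082031), 10.411947250366211)
handletop 1238 0.1294212002664309 ((470.6927795410156, 179.05844116210938), (29.803483963012695, 21.584827423095703), 10.565082550048828)Traceback (most recent call last):
  File "<stdin>", line 9, in <module>
    return _nx.concatenate(arrs, 1, dtype=dtype, casting=casting)
           ~~~~~~~~~~~~~~~^^^^^^^^^^^^^^^^^^^^^^^^^^^^^^^^^^^^^^^
ValueError: all the input array dimensions except for the concatenation axis must match exactly, but along dimension 0, the array at index 0 has size 300 and the array at index 1 has size 284
```

View pics/scene1.png

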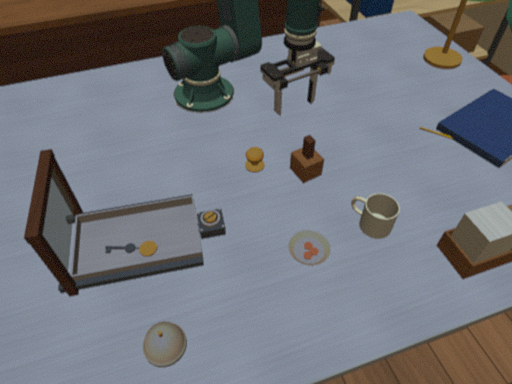

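The scene shows the driver upright in the stand at (308,158) and the screw slot turned at (210,217). The key, mug, dish and knob are unmoved and the gripper is clear.

```bash
python3 - <<'E'
from h import *
print(robot.close_job())
E
```

```text
the job is handed in; nothing more can be done
None
```

The tray is locked and the driver is back in its stand; the job was handed in at about 24 s. The hand-in gives no verdict, so this rests on my own checks.

- **Turning:** I seated the blade by comparing it with the slot in the wrist camera, then pressed with about 13–14 N. From the force and the tool height that is roughly 4–4.5 mm in. I turned clockwise slowly and lifted straight out.
- **Screw:** measured at about 1.10 rad afterwards. Its head is back at its starting height (0.0474 m before and after).
- **Driver:** the handle top is at 0.1294 m, within 0.1 mm of its starting height. It stands about 1 mm from the hole's centre and lines up with the stand.
- **Bystanders:** the key, mug, dish and doorknob look unmoved in the last picture, by eye only. The gripper is open and clear.

**Disagreements:**
- The wrist camera placed the stand about 2 mm off in x from the other two cameras. I aligned blade to slot and blade to hole within the same picture to avoid that.
- The wrist torque was too noisy, about ±0.05 N m, to show the stop clearly. I took the final angle from the pictures.

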